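# Move the charged battery pack from the charger to the sander

### The arm

A 6-joint arm with a two-finger parallel gripper is mounted at the origin on the work surface. World frame = base frame: x ahead of the robot, y to its left, z up, the work surface at z = 0. Lengths are in mm, angles in rad, forces in N, time in s.
With the tool pointing down it reaches from about 275 to 750 mm from the base axis. Payload 10.2 kg.
Tool frame: the origin (TCP) lies between the finger pads; the fingertips stand 17 mm ahead of it and the grasp point (between the pads) lies 2 mm behind it; y points along the fingers, x is the direction in which the jaws open and shut, and the axes are right-handed (so a half turn about y gives the same grasp; the last joint's range is limited). The gripper opens to 85 mm and grips with 20 to 120 N. Pads are 22 mm wide; open, the fingers measure 114 mm over their backs; the gripper's body (76 mm by 85 mm) begins 54 mm behind the grasp point. The pads swing forward as they close: fully open they stand 13 mm farther back than shut.
Start: joints at [0.916, 0.313, 1.498, -0, 1.331, -0.223], TCP at [219.729, 476.813, 225.994] pointing down, gripper open.
Joint ranges: [-2.94, 2.94], [-0.97, 2.17], [0.19, 2.56], [-1.23, 4.37], [0.02, 3.11], [-2.88, 2.88]. Speed limits (rad/s): [2.39, 2.39, 3.01, 3.14, 3.14, 3.14].

### API

Orientations are given as a unit quaternion [w, x, y, z].
In Python, from rig import ctrl gives the robot as it stands.
- The arm moves only by the tool jog_arm, never from a script. Its argument "targets" is a list of rows, each an object with "offset": the shift along the tool's x, y, z in m, a list of three; "yaw": the turn about the tool's y in rad. In form: [{"offset": [dx, dy, dz], "yaw": yaw}, ...]. A call has 1 to 12 rows; each row is the pose to reach, as a shift and turn from the pose measured when the call began, along the tool's axes at that moment; what a row does not reach only later rows make up. A row lasts 1/12 s, in which the tool goes at most 41.7 mm and 7.16 degrees, less where a joint would pass 70% of its speed; a pose out of reach is approached as far as the arm can. A call with a gripper value outside its range is refused whole. "fingers" is the finger opening in m, from 0 to 0.0854, set as the call begins (left out, the last holds). The fingers move at their own pace and stop on an object; "grip_force" is the grip in N (left out, the last holds). Time passes only in rows, so rows that repeat a pose let the fingers close. It gives the time, the measured TCP pose, the force and the opening at its end, in the units of the state.
- ctrl.sense(): the state, without advancing time (a new reading comes with each control period).
- ctrl.capture(name): name is "side" or "top"; returns a dict with "img" (384x512x3 uint8, red, green, blue), "intrinsics" (3x3 intrinsics, pixels), "k1" (the pictures are not rectified: a ray, as slopes to the right and down, at radius r is drawn at 1 + k1 r^2 times it, then the intrinsics apply), "T" (4x4, takes a point from camera to world coordinates). Camera axes: x right, y up, looking along -z (the intrinsics and any distortion apply to the point x, -y, -z); pixel columns grow to the right and rows downward; lengths in mm; the calibration is good to about 2 mm. A picture is of the moment at which its call begins. There is no depth.
- ctrl.finish_job(): hands the job in, once; it reports no verdict.
Trained networks look in the newest picture that a camera, given by its name, has taken for a name from the list of things; names that differ only in an ending like _2 or _b are one class to them, and where a whole thing is asked for, a point or a joint stands for the part that bears it (a point fixed in the world has none). Each returns a list of dicts, best first, with "score" (0 to 1); they miss things now and then, are a little off and sometimes report something else, mostly with a low value. They report only what shows in the picture. A call takes as long as a camera call.
- ctrl.boxes_of(camera, target): "box" ([left, top, right, bottom] in pixels, round what is visible of it).
- ctrl.regions_of(camera, target): "region" (384x512 bool, what is visible of it) and "box" ([left, top, right, bottom] in pixels, round what is visible of it).
The state is a dict: "time_s": time; "joints": joint angles; "dq": joint speeds; "tau": joint torques, N m; "eef_pos": TCP position; "ee_rot": TCP orientation; "force": force on the tool from outside, world axes, zero at the start; "wrist_torque": the same for the moment, N m; "grip_width": opening from 0.0 (shut) to 1.0 (fully open).
Only numpy, scipy, OpenCV 4.12 (cv2) and the standard library are available. Lean on these libraries where they do the work, as an engineer would, in place of code of your own. Each camera call takes 0.05 s, during which the arm holds its last target.

### The job

Press down the steel release tab of the charger so that the battery pack springs free, slide the pack back out of the charger's rail and lift it off. Then slide it onto the battery rail of the sander, against the ejector spring, until the sander's catch clicks up behind it, and let go. Push no harder than it needs, so that the soft end buffer is not crushed, do not force either rail, and leave the small round tin where it stands.

Things in the scene. Friction and masses are not known exactly. Their poses are not given: they have to be found in the camera images.
- charger: Battery charger, fixed: slab 84 mm wide, x -100 to +100 mm, with a rail on top and a 66 mm high housing beyond x +40. Origin: bench level, under the centre of a pack pushed against the end stop; +x is the way a pack slides in, z up. A latched pack rests at x -2. Pressing the tab lets an ejector spring (5-8 N) push it back to about x -16 to -30, lying over the tooth. Over 60 N damages it.
- charger_rail (a point): On the charger's rail floor, 30 mm above its origin, same axes. Floor: two runners 12.5 mm wide, x -97 to +35, the tab between them. Walls 43 mm apart (61 outside), flared to about 50 (65 outside) at the mouth, x -50 to -25. Lips over the pack's foot: x -13 to +37, 9.5 to 14.5 above the floor. A pack can be lifted off once its centre is behind x -50.
- charger_tab (a point): Where to press the charger's steel release tab, on its top (flat plate 19 x 59 mm, 2 mm below the runners): 77 mm behind (-x of) the charger's origin, 28 mm above the bench, 40 mm behind the latched pack's end. Axes as the charger's. It goes straight down, 9 mm at most; 7 frees the pack. It starts at about 1 N and needs 3 to 9 N.
- charger_seat_catch (a joint): Catch of the charger: 0 with its tooth fully up (6 mm above the runners, upright face 37 mm behind the charger's origin), growing in m as the tab is pressed, 0.009 at most; the tooth clears the pack from 0.0065. It springs back when let go.
- sander: Cordless half-sheet sander, fixed on a plywood board 295 x 125 mm: x -128 to +168 mm. Motor housing with a round knob from x +53 to +143, 96 mm high. Behind it a battery rail like the charger's. Origin: bench level, under the centre of a pack against the end buffer in its middle setting; +x is the way the pack slides in, z up. Over 60 N damages it.
- sander_rail (a point): On the sander's rail floor, 46 mm above its origin, same axes; walls, flares and lips as on the charger's rail, runners from x -117. Set the pack gently on the runners with its centre at x -106 mm (short of the tooth), then slide it in. The ejector (5-8 N) is met 14 mm before home; with ramp and friction the push is about 8 to 16 N.
- sander_seat_catch (a joint): Catch of the sander: 0 with the tooth up, in m downwards (0.009 at most); the pack pushes it down and it clicks up behind the pack. Catch, ejector and buffer together sit up to 15 mm nearer or farther along x than the charger's (adjusted, not measured): push until the buffer is felt. Latched pack's centre: x -18 to +14 mm.
- sander_buffer (a joint): Rubber end buffer of the sander's rail, met by the pack's leading end 2 mm after the click; 0 when free, growing in m along the sander's +x as it is squashed, about 6 N for each mm (on top of the ejector's 8 N and friction). Squashing it more than 2 mm damages it.
- pack_mid (a point): Centre of the block of the battery pack, the part to grasp: 70 (x, along the rail) by 46 (y) by 40 mm high. Below it a neck 24 wide, 8 high, and a foot 70 x 40 x 8 mm. Pack 56 mm high in all; this point is 36 above the underside of the foot, 20 below the top. About 0.5 kg. Fits either end first. z up. At the start latched in the charger, same directions.
- tin_mid (a point): Small round metal tin, 48 mm across and 32 high, loose, between charger and sander; point at its middle, 16 above its foot. Leave it alone.

How it is judged (in metres and radians):
On the way, in this order (a step that is already met when the one before it is completed fails the run):
1. the charger's release tab is pressed down (value of joint charger_seat_catch above 0.005 m), for 0.05 s.
2. the pack is off the charger (distance between pack_mid and charger above 0.13 m), for 0.1 s.
At the end, for the whole second after the job is handed in: The pack is in the sander's rail: its centre at most 22 mm behind and 19 mm ahead of the nominal home point along the rail, within 4 mm of the rail's middle, between 78 and 87 mm above the bench, level within 0.07 rad, and the sander's catch has come up behind it (less than 2 mm from fully up) (x of pack_mid in the frame of sander between -0.022 and 0.019 m and y of pack_mid in the frame of sander between -0.004 and 0.004 m and z of pack_mid in the frame of sander between 0.078 and 0.087 m and angle between pack_mid's own z axis and vertical below 0.07 rad and value of joint sander_seat_catch below 0.002 m); the robot touches nothing.
It fails at once if the sander's end buffer is squashed by more than 2 mm (value of joint sander_buffer above 0.002 m).
It fails at once if the charger is loaded with more than 60 N (contact force between charger and anything else above 60 N).
It fails at once if the sander is loaded with more than 60 N (contact force between sander and anything else above 60 N).
It fails at once if the tin is moved by more than 20 mm (distance of tin_mid from where it was at the start of the episode above 0.02 m).
It also fails if it takes over 64 s, if anything falls off the work surface, if the arm or the gripper's body presses on something with over 40 N, if the wrist force passes 120 N, or if a joint passes its speed limit or range.

## Working session

There is one attempt and no reset: what is moved stays moved. The work goes in short steps, Python scripts to look and compute and a tool call to move; the robot and the scene stay as the last step left them, time stands still between calls to the robot, and variables do not carry over. Pictures are saved under pics/ and viewed, and the job is handed in when it is done.

Besides the shell and the picture viewer there is one more tool, called after ">>>" as name(argument=value, ...), one argument or row to a line, values as JSON. jog_arm: Moves the arm, as the interface text tells. Its arguments: {"type":"object","properties":{"targets":{"type":"array"},"fingers":{"type":"number"},"grip_force":{"type":"number"}},"required":["targets"]}

```bash
mkdir -p pics; ls; python3 - <<'E'
from rig import ctrl
import cv2
s=ctrl.sense()
print(s)
for n in ("side","top"):
    c=ctrl.capture(n)
    cv2.imwrite(f"pics/{n}0.png",c["img"][:,:,::-1])
    print(n,c["intrinsics"],c["k1"],c["T"])
    for t in ("charger","sander","pack_mid","tin_mid","charger_tab","charger_rail","sander_rail"):
        try:
            r=ctrl.boxes_of(n,t); print(n,t,[(x["box"],round(x["score"],2)) for x in r[:3]])
        except Exception as e: print(n,t,e)
E
```

```text
pics
{'time_s': 0.0, 'joints': array([ 9.15601163e-01,  3.13477900e-01,  1.49841203e+00,  2.29411070e-05,
        1.33100692e+00, -2.23391404e-01]), 'dq': array([ 4.13455250e-06,  4.87036979e-04, -6.59368996e-05,  8.73888201e-04,
        6.03602577e-04,  7.92481900e-04]), 'tau': array([ 3.07410583e-04, -4.12269080e+01, -2.59745032e+01, -1.93759711e-04,
        4.12012450e-03, -3.30026865e-05]), 'eef_pos': array([219.56049538, 476.60433653, 225.43023755]), 'ee_rot': array([-0.59535792,  0.59565595,  0.38083942, -0.38171229]), 'force': array([ 1.23725412,  0.92144994, -0.68952358]), 'wrist_torque': array([ 0.0152869 , -0.03435177,  0.03922899]), 'grip_width': 1.000299344561064}
side [[412.03477653   0.         260.91674041]
 [  0.         412.03477653 193.76011531]
 [  0.           0.           1.        ]] -0.026657769718819935 [[ 9.85407023e-01  6.50607630e-02 -1.57289850e-01  3.83506405e+02]
 [-1.68808010e-01  4.92087436e-01 -8.54022137e-01 -7.84984903e+02]
 [ 2.18370273e-02  8.68111198e-01  4.95889193e-01  5.25613873e+02]
 [ 0.00000000e+00  0.00000000e+00  0.00000000e+00  1.0000000
[... 622 characters left out ...]
2.98102891e-02  1.06632909e-02 -1.26690417e+01]
 [ 1.30917633e-02  8.24940551e-02  9.96505563e-01  9.93009120e+02]
 [ 0.00000000e+00  0.00000000e+00  0.00000000e+00  1.00000000e+00]]
top charger [([334.3, 115.9, 400.4, 216.7], 0.71), ([358.3, 146.7, 386.5, 185.3], 0.21)]
top sander [([149.8, 75.6, 216.9, 214.3], 0.89), ([338.7, 117.8, 397.6, 213.3], 0.27), ([173.4, 164.5, 185.9, 190.9], 0.23)]
top pack_mid [([355.5, 146.6, 386.5, 184.4], 0.8)]
top tin_mid [([255.4, 215.8, 278.0, 239.5], 0.79), ([152.0, 77.5, 216.3, 212.3], 0.29)]
top charger_tab [([352.4, 181.8, 369.2, 214.0], 0.53)]
top charger_rail [([338.7, 116.7, 400.0, 216.5], 0.71)]
top sander_rail [([150.6, 76.1, 217.1, 212.3], 0.56)]
```

```bash
python3 - <<'E'
import cv2
im=cv2.imread("pics/top0.png")
cv2.imwrite("pics/t_ch.png",cv2.resize(im[105:225,320:415],None,fx=5,fy=5,interpolation=cv2.INTER_CUBIC))
cv2.imwrite("pics/t_sa.png",cv2.resize(im[65:225,140:285],None,fx=3.7,fy=3.7,interpolation=cv2.INTER_CUBIC))
E
```

```text
(no output)
```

View pics/t_ch.png

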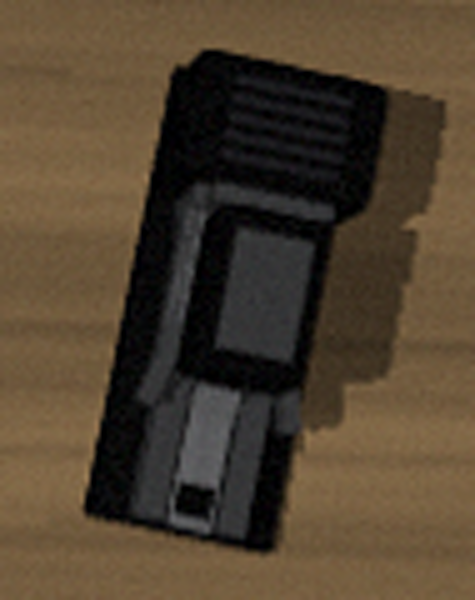

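View pics/t_sa.png

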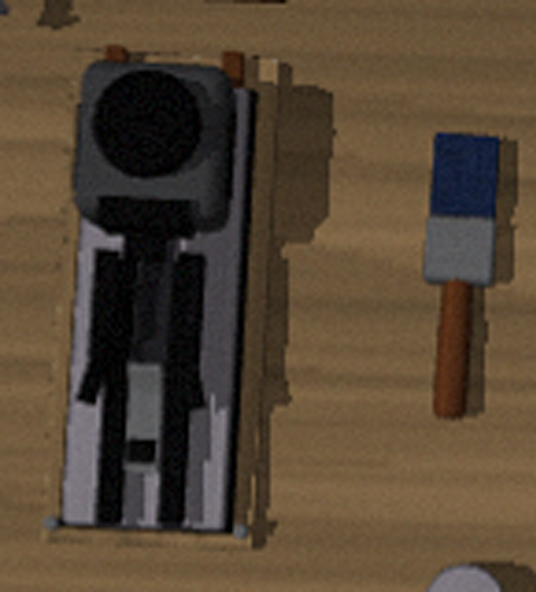

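View pics/side0.png

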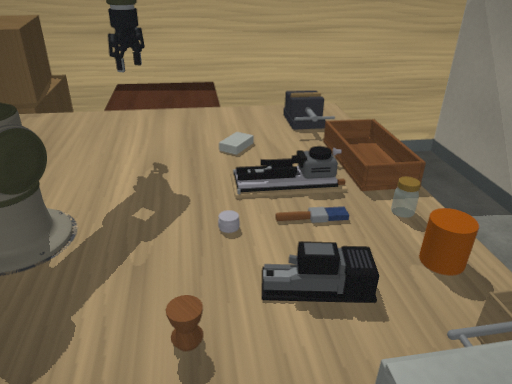

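View pics/top0.png

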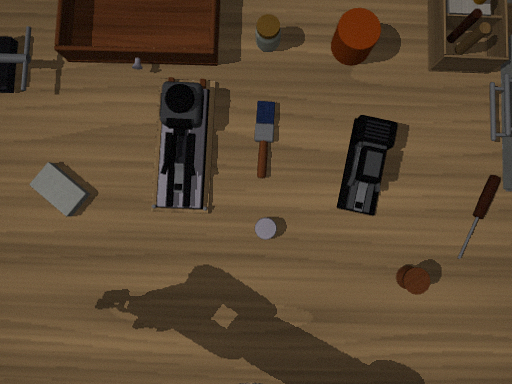

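```bash
cat > h.py <<'E'
import numpy as np, cv2
from scipy.optimize import least_squares
from scipy.spatial.transform import Rotation as Rn
def project(c,P):
    P=np.atleast_2d(P).astype(float); T=np.array(c["T"]); 
    q=(P-T[:3,3])@T[:3,:3]; s=np.c_[q[:,0]/-q[:,2], -q[:,1]/-q[:,2]]
    r2=(s**2).sum(1,keepdims=True); s=s*(1+c["k1"]*r2); K=c["intrinsics"]
    return np.c_[s[:,0]*K[0,0]+K[0,2], s[:,1]*K[1,1]+K[1,2]]
def unproj(c,uv,z):
    uv=np.atleast_2d(uv).astype(float);K=c["intrinsics"];T=np.array(c["T"])
    d=np.c_[(uv[:,0]-K[0,2])/K[0,0],(uv[:,1]-K[1,2])/K[1,1]]; s=d.copy()
    for _ in range(10): s=d/(1+c["k1"]*(s**2).sum(1,keepdims=True))
    w=np.c_[s[:,0],-s[:,1],-np.ones(len(s))]@T[:3,:3].T
    return T[:3,3]+w*((z-T[2,3])/w[:,2:])
def tf(p,X): # p=(x,y,yaw)
    X=np.atleast_2d(X).astype(float);c,s=np.cos(p[2]),np.sin(p[2])
    return np.c_[p[0]+c*X[:,0]-s*X[:,1],p[1]+s*X[:,0]+c*X[:,1],X[:,2]]
def box(x0,x1,y0,y1,z0,z1): return np.array([[x,y,z] for x in(x0,x1) for y in(y0,y1) for z in(z0,z1)],float)
def hullmask(c,P,sc=4):
    m=np.zeros((384*sc,512*sc),np.uint8)
    uv=(project(c,P)+.5)*sc-.5
    h=cv2.convexHull(uv.astype(np.float32))
    cv2.fillConvexPoly(m,np.round(h*16).astype(np.int32),1,shift=4); return m
def caps(fn=None): 
    import pickle; return pickle.load(open(fn,"rb"))
E
python3 - <<'E'
from rig import ctrl
import pickle,numpy as np
D={}
for n in ("side","top"):
    c=ctrl.capture(n); D[n]=c
    for t in ("charger","sander","pack_mid","tin_mid","charger_tab","charger_rail","sander_rail"):
        r=ctrl.regions_of(n,t)
        if r: D[n,t]=r[0]; print(n,t,r[0]["box"],r[0]["score"],r[0]["region"].sum())
pickle.dump(D,open("d0.pkl","wb"))
from h import *
c=D["top"]
cr=lambda u,v,o,s:((np.array(u)+.5)/s-.5+o[0],(np.array(v)+.5)/s-.5+o[1])
f=lambda pts,o,s:[((a+.5)/s-.5+o[0],(b+.5)/s-.5+o[1]) for a,b in pts]
print("pack top",unproj(c,f([(182,378),(300,388),(207,208),(330,215)],(320,105),5),86))
print("tab near",unproj(c,f([(168,524),(213,532)],(320,105),5),28))
print("slab near",unproj(c,f([(85,515),(272,552)],(320,105),5),22))
print("housing far",unproj(c,f([(205,48),(388,88)],(320,105),5),66))
print("tin",unproj(c,[(266.5,228)],32))
print("sander tab near",unproj(c,f([(123,466),(158,470)],(140,65),3.7),44))
print("runner ends",unproj(c,f([(98,520),(188,524)],(140,65),3.7),46))
print("knob",unproj(c,f([(147,122)],(140,65),3.7),96))
E
```

```text
side charger [263.4, 245.9, 380.1, 302.9] 0.95 4537
side sander [231.4, 147.2, 343.3, 196.8] 0.64 4122
side pack_mid [295.4, 240.5, 343.0, 277.8] 0.63 1352
side tin_mid [215.5, 212.3, 237.8, 233.8] 0.92 395
side charger_tab [266.7, 268.2, 299.3, 273.9] 0.73 185
side charger_rail [259.5, 243.6, 379.2, 303.3] 0.97 4499
side sander_rail [229.2, 143.5, 347.8, 200.8] 0.73 4141
top charger [333.3, 114.5, 400.6, 215.5] 0.78 2869
top sander [152.8, 74.3, 218.3, 211.8] 0.82 7495
top pack_mid [359.1, 145.2, 387.3, 185.1] 0.75 910
top tin_mid [254.8, 216.3, 278.7, 242.0] 0.57 358
top charger_tab [354.3, 182.6, 368.0, 214.6] 0.6 288
top charger_rail [337.5, 116.0, 399.1, 216.9] 0.62 2998
top sander_rail [149.1, 75.6, 217.4, 214.1] 0.91 7770
pack top [[ 557.29161792 -201.32155034   86.        ]
 [ 554.66917217 -249.5375023    86.        ]
 [ 627.24826469 -210.75371201   86.        ]
 [ 626.00934705 -261.37744086   86.        ]]
tab near [[ 499.79873852 -208.16849317   28.        ]
 [ 496.91754783 -227.62411893   28.        ]]
slab near [[ 502.83848866 -173.36567451   22.        ]
 [ 489.17491731 -254.7035252    22.        ]]
housing far [[ 698.60375814 -213.62501977   66.        ]
 [ 684.21314534 -291.21114651   66.        ]]
tin [[454.99398711 -23.45458968  32.        ]]
sander tab near [[527.77328389 175.97032396  44.        ]
 [526.09281946 155.94875806  44.        ]]
runner ends [[496.60892135 188.34731014  46.        ]
 [495.88254876 137.26660731  46.        ]]
knob [[713.6919221  161.47947577  96.        ]]
```

```bash
cat > fit.py <<'E'
from h import *
from scipy.optimize import minimize
def chboxes(h=24): return [box(-100,100,-42,42,0,h),box(40,100,-42,42,0,66),box(-37,33,-23,23,46,86)]
def sil(c,p,boxes):
    m=np.zeros((384*4,512*4),np.uint8)
    for b in boxes: m|=hullmask(c,tf(p,b))
    return m
def fit(D,key,p0,mk,views=("top","side"),scale=(1,1,.01)):
    R={v:cv2.resize(D[v,key]["region"].astype(np.uint8),None,fx=4,fy=4,interpolation=cv2.INTER_NEAREST) for v in views}
    def cost(q):
        p=np.array(q[:3])*scale; s=0
        for v in views:
            m=sil(D[v],p,mk); s+=(m!=R[v]).sum()/R[v].sum()
        return s
    q0=np.array(p0)/scale
    sim=np.vstack([q0]+[q0+5*np.eye(3)[i] for i in range(3)])
    r=minimize(cost,q0,method="Nelder-Mead",options=dict(initial_simplex=sim,xatol=.05,fatol=1e-5,maxiter=120))
    return r.x*scale,r.fun
E
python3 - <<'E'
from fit import *
D=caps("d0.pkl")
p0=(593.6,-233,-.194)
for vs in (("top",),("side",),("top","side")):
    print(vs,fit(D,"charger",p0,chboxes(),vs),fit(D,"pack_mid",p0,[box(-37,33,-23,23,46,86)],vs))
ps=(605,160,-.06)
sb=[box(-128,168,-62.5,62.5,0,14),box(53,143,-35,35,0,96)]
for vs in (("top",),("side",),("top","side")):
    print(vs,fit(D,"sander",ps,sb,vs))
E
```

```text
('top',) (array([ 5.93658635e+02, -2.33833178e+02, -1.91897063e-01]), np.float64(0.42288253746950155)) (array([ 5.92974004e+02, -2.34845644e+02, -1.85857159e-01]), np.float64(0.06614010989010989))
('side',) (array([ 5.91376674e+02, -2.31137863e+02, -1.90050379e-01]), np.float64(0.38486334582323123)) (array([ 5.91029374e+02, -2.33376905e+02, -2.12106237e-01]), np.float64(0.06767751479289941))
('top', 'side') (array([ 5.93203591e+02, -2.32491036e+02, -2.00200202e-01]), np.float64(0.8246386090955947)) (array([ 5.91807563e+02, -2.34141967e+02, -2.12663481e-01]), np.float64(0.1625462278106509))
('top',) (array([ 6.11773716e+02,  1.64584081e+02, -1.64973756e-02]), np.float64(0.039409606404269514))
('side',) (array([ 6.07660110e+02,  1.70766126e+02, -2.80829783e-02]), np.float64(0.18313318777292575))
('top', 'side') (array([ 6.10155236e+02,  1.65812505e+02, -2.10746338e-02]), np.float64(0.25515843248563896))
```

```bash
cat > ov.py <<'E'
from h import *
def ov(c,items,crop,sc,fn):
    im=c["img"][:,:,::-1].copy(); u0,v0,u1,v1=crop
    im=cv2.resize(im[v0:v1,u0:u1],None,fx=sc,fy=sc,interpolation=cv2.INTER_CUBIC)
    im=np.clip(im.astype(float)*1.6,0,255).astype(np.uint8)
    for P,col,closed in items:
        uv=(project(c,P)-[u0,v0]+.5)*sc-.5
        cv2.polylines(im,[np.round(uv).astype(np.int32)],closed,col,1,cv2.LINE_AA)
    cv2.imwrite(fn,im)
def rect(p,x0,x1,y0,y1,z): return tf(p,[[x0,y0,z],[x1,y0,z],[x1,y1,z],[x0,y1,z]])
def chitems(p,px=-2):
    return [(rect(p,-100,100,-42,42,0),(0,255,0),True),(rect(p,40,100,-42,42,66),(255,0,255),True),
     (rect(p,px-35,px+35,-23,23,86),(0,255,255),True),(rect(p,-97,-37,-9.5,9.5,28),(0,0,255),True),(rect(p,-97,-50,-22,22,30),(255,255,0),True)]
def saitems(p):
    return [(rect(p,-128,168,-62.5,62.5,0),(0,255,0),True),(rect(p,53,143,-40,40,80),(255,0,255),True),
     (rect(p,-97,-37,-9.5,9.5,44),(0,0,255),True),(rect(p,-117,35,-22,22,46),(255,255,0),True),
     (rect(p,-13,37,-30.5,30.5,60.5),(0,255,255),True)]
E
python3 - <<'E'
from ov import *
D=caps("d0.pkl")
p=(593,-233,-.191); q=(612,165,-.02)
ov(D["top"],chitems(p),(320,105,420,225),5,"pics/o1.png")
ov(D["side"],chitems(p),(250,230,390,310),5,"pics/o2.png")
ov(D["top"],saitems(q),(140,65,225,225),3.7,"pics/o3.png")
ov(D["side"],saitems(q),(220,130,360,210),5,"pics/o4.png")
E
```

```text
(no output)
```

View pics/o1.png

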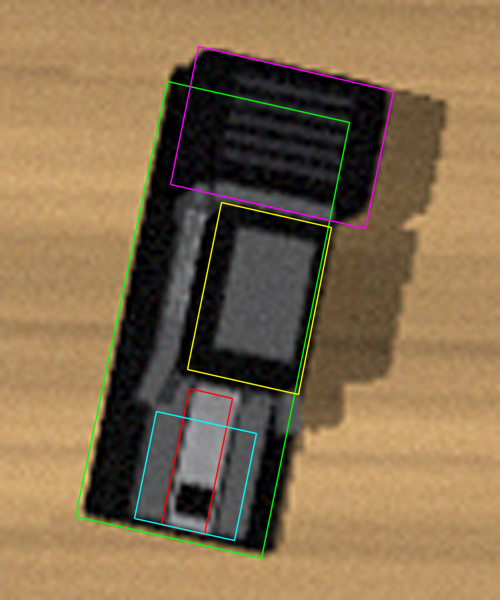

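View pics/o2.png

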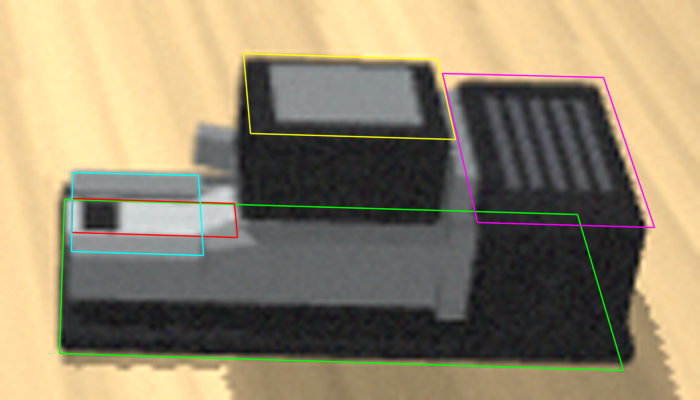

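View pics/o3.png

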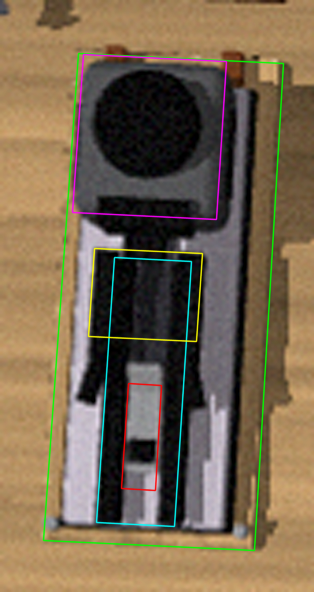

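View pics/o4.png

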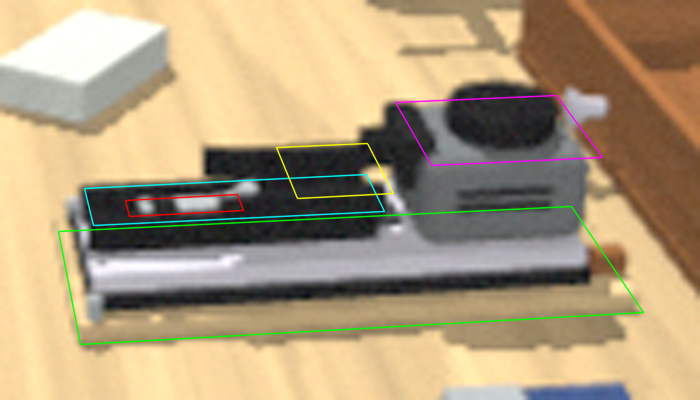

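```bash
python3 - <<'E'
from ov import *
D=caps("d0.pkl")
def g(n,crop,sc,fn):
    u0,v0,u1,v1=crop
    im=D[n]["img"][v0:v1,u0:u1,::-1]
    im=cv2.resize(im,None,fx=sc,fy=sc,interpolation=cv2.INTER_CUBIC)
    im=(255*(im/255.)**.5).astype(np.uint8)
    for u in range(u0,u1,10): cv2.putText(im,str(u),((u-u0)*sc,10),0,.35,(0,0,255)); cv2.line(im,((u-u0)*sc+sc//2,12),((u-u0)*sc+sc//2,16),(0,0,255),1)
    for v in range(v0,v1,10): cv2.putText(im,str(v),(0,(v-v0)*sc+sc//2),0,.35,(0,0,255)); cv2.line(im,(22,(v-v0)*sc+sc//2),(26,(v-v0)*sc+sc//2),(0,0,255),1)
    cv2.imwrite(fn,im)
g("top",(145,135,225,215),7,"pics/g1.png")
g("top",(145,70,225,145),7,"pics/g2.png")
g("top",(325,145,405,220),8,"pics/g3.png")
g("side",(225,140,350,205),6,"pics/g4.png")
E
```

```text
(no output)
```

View pics/g1.png

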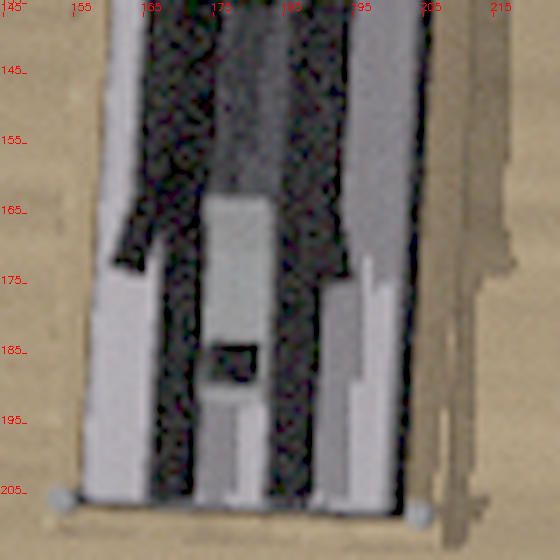

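View pics/g2.png

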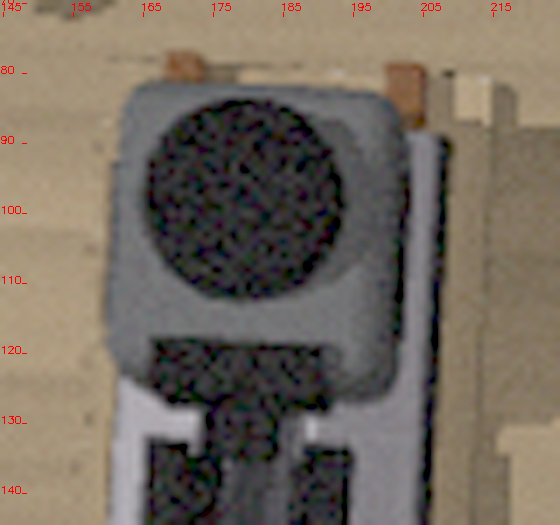

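View pics/g3.png

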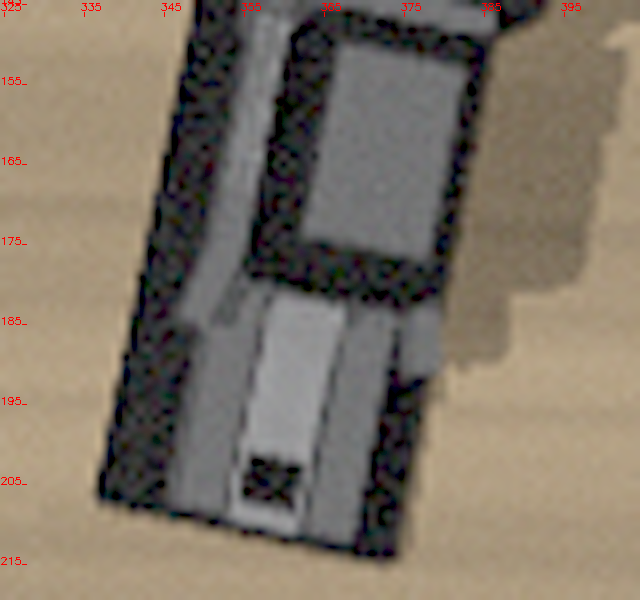

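View pics/g4.png

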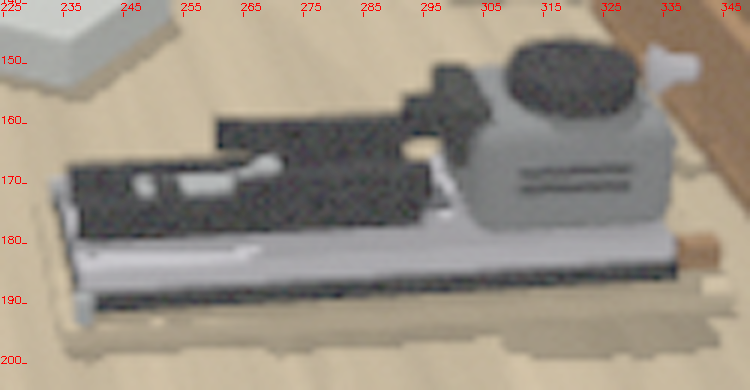

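```bash
python3 - <<'E'
from ov import *
D=caps("d0.pkl")
c=D["top"]
def pt(a,b,o,s): return (o[0]+(a+.5)/s-.5,o[1]+(b+.5)/s-.5)
o1,o2=(145,135),(145,70)
S=[("xy",(-117,0,46),pt(231.5,498,o1,7)),("y",(0,46),pt(241,300,o1,7)),("y",(0,44),pt(241,200,o1,7)),("y",(0,44),pt(232,390,o1,7)),
("xy",(37,30.5,60.5),pt(147,437,o2,7)),("xy",(37,-30.5,60.5),pt(352,448,o2,7)),("xy",(-50,0,60.5),pt(234,271,o1,7))]
def solve(S,p0):
    def f(p):
        r=[]
        for k,X,uv in S:
            z=X[-1]; w=unproj(c,uv,z)[0]; cs,sn=np.cos(p[2]),np.sin(p[2]); d=w[:2]-p[:2]
            l=(cs*d[0]+sn*d[1],-sn*d[0]+cs*d[1])
            if k=="xy": r+=[l[0]-X[0]]
            if k!="x": r+=[l[1]-X[-2]]
            if k=="x": r+=[l[0]-X[0]]
        return r
    s=least_squares(f,p0,x_scale=(1,1,.01)); print(s.x,np.round(s.fun,1)); return s.x
q=solve(S,(612,163,0))
o=(325,145);P=lambda a,b:pt(a,b,o,8)
C=[("y",(0,30),P((168+372)/2,(508+540)/2)),  # runners outer? 
("y",(0,28),P((235+300)/2,(520+530)/2)),("y",(0,28),P((272+348)/2,(298+306)/2)),
("xy",(-37,23,86),P(248,272)),("xy",(-37,-23,86),P(437,305)),("y",(-23,86),P(490,45)),
("xy",(-100,42,25),P(100,498)),("xy",(-100,-42,25),P(395,558))]
p=solve(C,(593,-234,-.18))
# tab extents
for nm,pp,z,L in(("sander",q,44,[pt(241,198,o1,7),pt(232,395,o1,7)]),("charger",p,28,[P(268,528)])):
    w=unproj(c,L,z); d=w[:,:2]-pp[:2]; print(nm,np.cos(pp[2])*d[:,0]+np.sin(pp[2])*d[:,1])
ov(D["top"],chitems(p),(320,105,420,225),5,"pics/o1b.png")
ov(D["side"],chitems(p),(250,230,390,310),5,"pics/o2b.png")
ov(D["top"],saitems(q),(140,65,225,225),3.7,"pics/o3b.png")
ov(D["side"],saitems(q),(220,130,360,210),5,"pics/o4b.png")
a=[cv2.imread(f"pics/o{i}b.png") for i in (1,3)]
h=max(x.shape[0] for x in a); a=[cv2.copyMakeBorder(x,0,h-x.shape[0],0,0,0) for x in a]; cv2.imwrite("pics/oc1.png",np.hstack(a))
cv2.imwrite("pics/oc2.png",cv2.resize(np.vstack([cv2.imread(f"pics/o{i}b.png") for i in (2,4)]),None,fx=.75,fy=.75))
E
```

```text
[ 6.12190450e+02  1.63763131e+02 -1.19009669e-02] [ 1.  -1.  -0.5  1.6  1.1 -0.5 -0.1 -1.3 -0.5  0.8 -0.6]
[ 5.94439064e+02 -2.33040442e+02 -1.73803881e-01] [-2.5 -2.3 -2.5 -2.   3.3 -0.5  0.5 -0.8  1.1  0.7  1.3  3.6]
sander [-25.32517811 -85.01199417]
charger [-97.8582622]
```

View pics/oc1.png

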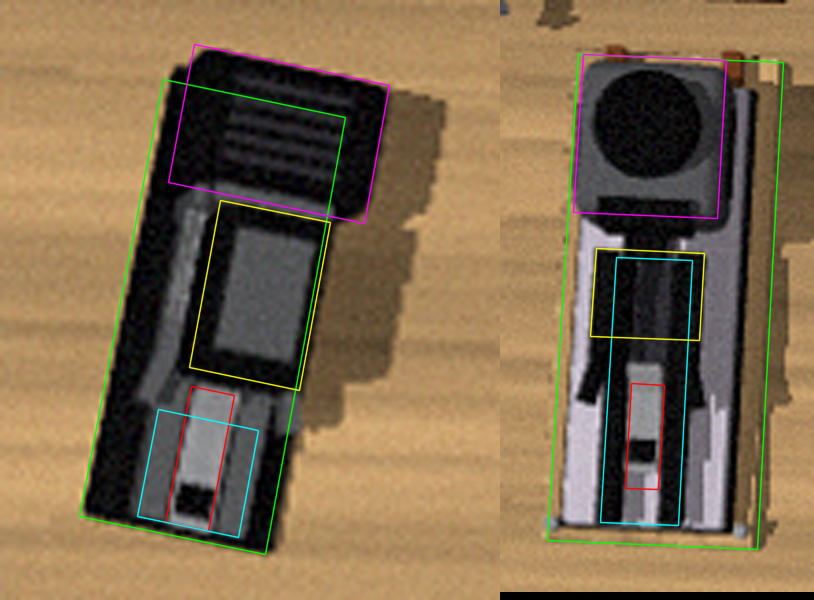

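View pics/oc2.png

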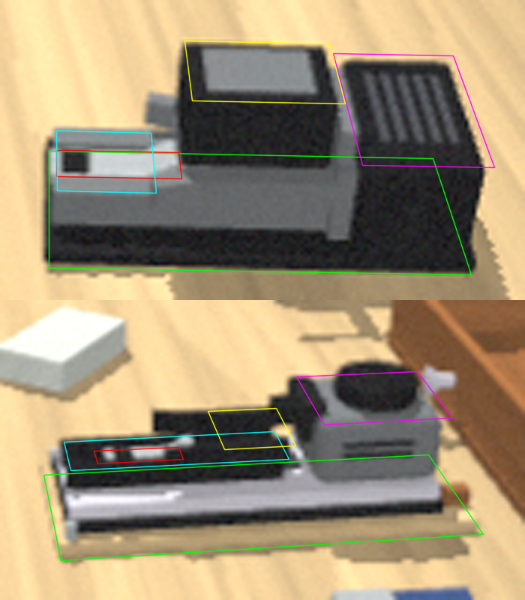

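```bash
cat > go.py <<'E'
from h import *
from rig import ctrl
CH=(593.5,-235.2,-.175); SA=(612.2,163.8,-.012)
def st():
    s=ctrl.sense(); q=s["ee_rot"]; R=Rn.from_quat([q[1],q[2],q[3],q[0]]).as_matrix()
    return s,R
def go(frame,loc,yawoff=0.,flip=False):
    """TCP target given in frame local mm (x,y,z); jaws along frame y"""
    s,R=st(); t=tf(frame,[loc])[0]
    d=R.T@(t-s["eef_pos"])/1000
    cur=np.arctan2(R[1,0],R[0,0]); want=frame[2]+np.pi/2+yawoff+(np.pi if flip else 0)
    dy=-((want-cur+np.pi)%(2*np.pi)-np.pi)
    print("offset",np.round(d,4),"yaw",round(dy,4),"| world",np.round(t,1),"tilt",np.round(R[:,1],3))
def loc(frame):
    s,R=st(); d=s["eef_pos"]-[frame[0],frame[1],0]; c,n=np.cos(frame[2]),np.sin(frame[2])
    F=s["force"]
    print("t",round(s["time_s"],2),"loc",np.round([c*d[0]+n*d[1],-n*d[0]+c*d[1],d[2]],2),"yaw",round(np.arctan2(R[1,0],R[0,0])-frame[2]-np.pi/2,4),
     "F loc",np.round([c*F[0]+n*F[1],-n*F[0]+c*F[1],F[2]],2),"w",round(s["grip_width"],3))
E
python3 -c "
from go import *
go(CH,(-82,29.5,200));go(CH,(-82,-29.5,200));loc(CH)"
```

```text
offset [-0.4826  0.026  -0.5506] yaw -0.2568 | world [ 517.9 -191.9  200. ] tilt [ 0.  0. -1.]
offset [-0.5396  0.026  -0.5656] yaw -0.2568 | world [ 507.6 -250.   200. ] tilt [ 0.  0. -1.]
t 1.6 loc [-492.04  636.08  226.  ] yaw -0.2568 F loc [ 0.55 -0.87 -0.37] w 0.999
```

>>> jog_arm(
  targets=[
    {"offset":[-0.4826,0.026,-0.5506],"yaw":-0.2568},
    {"offset":[-0.4826,0.026,-0.5506],"yaw":-0.2568},
    {"offset":[-0.4826,0.026,-0.5506],"yaw":-0.2568},
    {"offset":[-0.4826,0.026,-0.5506],"yaw":-0.2568},
    {"offset":[-0.4826,0.026,-0.5506],"yaw":-0.2568},
    {"offset":[-0.4826,0.026,-0.5506],"yaw":-0.2568},
    {"offset":[-0.4826,0.026,-0.5506],"yaw":-0.2568},
    {"offset":[-0.4826,0.026,-0.5506],"yaw":-0.2568},
    {"offset":[-0.4826,0.026,-0.5506],"yaw":-0.2568},
    {"offset":[-0.4826,0.026,-0.5506],"yaw":-0.2568},
    {"offset":[-0.4826,0.026,-0.5506],"yaw":-0.2568},
    {"offset":[-0.4826,0.026,-0.5506],"yaw":-0.2568},
  ],
  fingers=0.046,
  grip_force=60,
)

```text
time_s: 2.6
eef_pos: [420.5, 25.6, 208.8]
ee_rot: [-0.542, 0.542, 0.454, -0.454]
force: [1.0, 1.5, -0.4]
grip_width: 0.537
```

```bash
python3 -c "
from go import *
loc(CH);go(CH,(-82,29.5,70))"
```

```text
t 2.6 loc [-215.81  226.69  208.8 ] yaw -0.0004 F loc [ 0.71  1.62 -0.45] w 0.537
offset [-0.1971  0.1389 -0.1338] yaw -0.0004 | world [ 517.9 -191.9   70. ] tilt [ 0.001 -0.    -1.   ]
```

>>> jog_arm(
  targets=[
    {"offset":[-0.034,0.0,-0.023],"yaw":0},
    {"offset":[-0.068,0.0,-0.046],"yaw":0},
    {"offset":[-0.1,0.02,-0.068],"yaw":0},
    {"offset":[-0.132,0.04,-0.089],"yaw":0},
    {"offset":[-0.162,0.06,-0.11],"yaw":0},
    {"offset":[-0.19,0.08,-0.129],"yaw":0},
    {"offset":[-0.1971,0.11,-0.1338],"yaw":0},
    {"offset":[-0.1971,0.139,-0.1338],"yaw":0},
    {"offset":[-0.1971,0.139,-0.1338],"yaw":0},
  ],
)

```text
time_s: 3.35
eef_pos: [515.4, -191.0, 64.6]
ee_rot: [0.545, -0.539, -0.453, 0.455]
force: [-0.3, 0.6, -0.8]
grip_width: 0.538
```

```bash
python3 -c "
from go import *
from ov import *
loc(CH);go(CH,(-82,29.5,50))
for n,cr in(('top',(310,120,410,240)),('side',(240,190,390,310))):
    c=ctrl.capture(n); ov(c,[(rect(CH,-97,-37,-9.5,9.5,28),(0,0,255),True)],cr,5,f'pics/a_{n}.png')
"
```

```text
t 3.35 loc [-84.62  29.89  64.64] yaw -0.0017 F loc [-0.42  0.57 -0.85] w 0.538
offset [-0.0004  0.0146 -0.0027] yaw -0.0017 | world [ 517.9 -191.9   50. ] tilt [-0.007  0.005 -1.   ]
```

View pics/a_top.png

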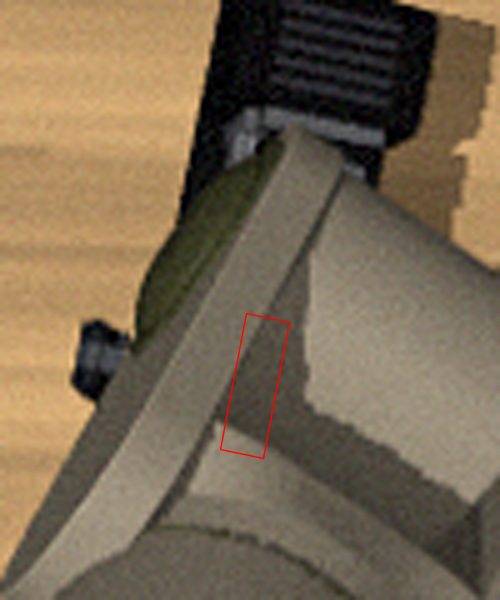

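View pics/a_side.png

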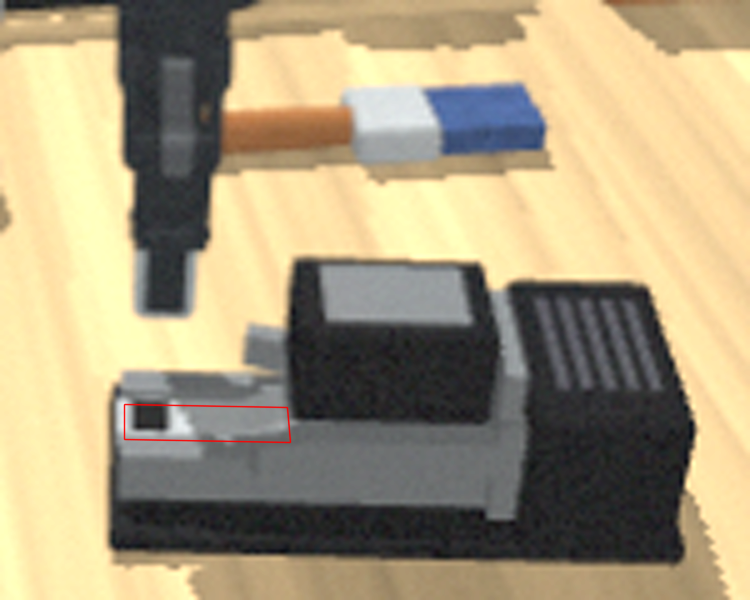

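>>> jog_arm(
  targets=[
    {"offset":[-0.0004,0.008,-0.0007],"yaw":-0.0017},
    {"offset":[-0.0004,0.0146,-0.0007],"yaw":-0.0017},
    {"offset":[-0.0004,0.0146,-0.0007],"yaw":-0.0017},
  ],
)

```text
time_s: 3.7
eef_pos: [518.4, -191.7, 55.6]
ee_rot: [0.541, -0.541, -0.455, 0.455]
force: [-1.2, -0.3, -0.9]
grip_width: 0.538
```

```bash
python3 -c "
from go import *
from ov import *
loc(CH);go(CH,(-84,29.5,45))
c=ctrl.capture('side'); ov(c,[(rect(CH,-95,-73,-7,7,33),(0,0,255),True)],(240,190,390,310),5,'pics/b_side.png')
"
```

```text
t 3.7 loc [-81.5   29.73  55.55] yaw 0.002 F loc [-1.15 -0.49 -0.95] w 0.538
offset [-0.0002  0.0106  0.0025] yaw 0.002 | world [ 515.9 -191.5   45. ] tilt [-0.  0. -1.]
```

View pics/b_side.png

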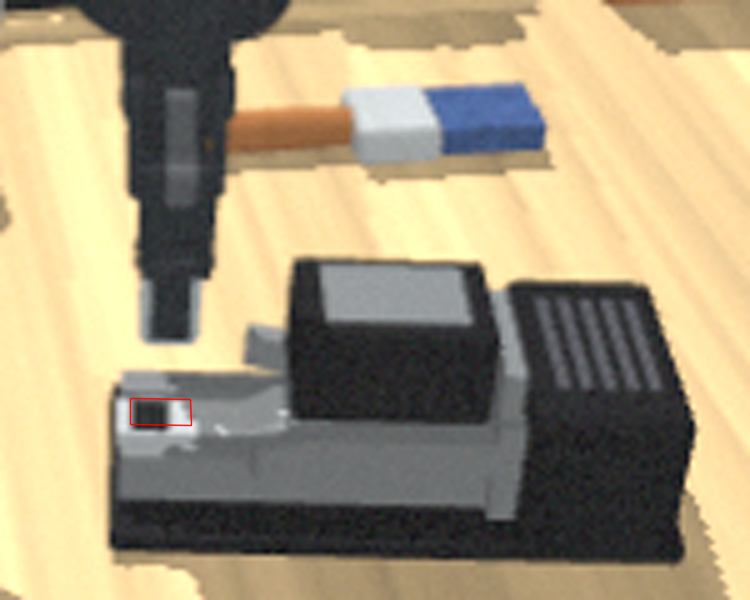

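```bash
python3 -c "
from go import *
c=ctrl.capture('side'); loc(CH)
for z in (38.6,45,50,60,70): 
    w=unproj(c,[(240+170/5,190+340/5)],z)[0]; d=w[:2]-np.array(CH[:2]); cs,sn=np.cos(CH[2]),np.sin(CH[2]); print(z,w.round(1),cs*d[0]+sn*d[1],-sn*d[0]+cs*d[1])
cv2.imwrite('pics/c_side.png',c['img'][100:310,200:400,::-1].repeat(3,0).repeat(3,1))
c=ctrl.capture('top'); cv2.imwrite('pics/c_top.png',c['img'][:,:,::-1])
"
```

```text
t 3.8 loc [-81.24  29.52  56.13] yaw 0.0018 F loc [ 0.06 -0.5   0.08] w 0.534
38.6 [ 521.3 -188.9   38.6] -79.14441713131795 33.03786037999189
45 [ 519.5 -196.7   45. ] -79.56388540467529 25.008688031659922
50 [ 518.1 -202.8   50. ] -79.89159499323567 18.735897134525402
60 [ 515.3 -215.1   60. ] -80.54701417035659 6.190315340256445
70 [ 512.4 -227.3   70. ] -81.20243334747738 -6.355266454012602
```

View pics/c_side.png

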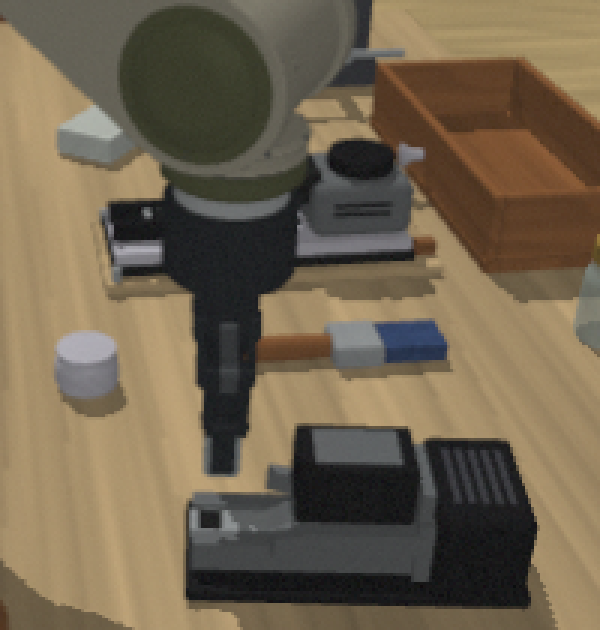

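```bash
python3 -c "
from go import *
D=caps('d0.pkl'); c=D['side']
def draw(c,pos,R,w,fn,crop,sc):
    im=cv2.resize(c['img'][crop[1]:crop[3],crop[0]:crop[2],::-1],None,fx=sc,fy=sc,interpolation=cv2.INTER_CUBIC)
    for s in(-1,1):
        B=box(s*w/2,s*(w/2+14),-30,17,-11,11)
        uv=((project(c,pos+B@R.T)-[crop[0],crop[1]]+.5)*sc-.5).round().astype(int)
        for i in range(8):
            for j in range(i):
                if bin(i^j).count('1')==1: cv2.line(im,tuple(map(int,uv[i])),tuple(map(int,uv[j])),(0,0,255) if s<0 else (0,255,0),1,cv2.LINE_AA)
    uv=((project(c,[pos])-[crop[0],crop[1]]+.5)*sc-.5)[0].astype(int); cv2.circle(im,tuple(map(int,uv)),3,(255,0,0),-1)
    cv2.imwrite(fn,im)
q=np.array([-0.59535792,  0.59565595,  0.38083942, -0.38171229]);R=Rn.from_quat(q[[1,2,3,0]]).as_matrix()
draw(c,np.array([219.56,476.6,225.4]),R,85,'pics/d1.png',(90,0,160,90),6)
s,R=st(); c=ctrl.capture('side'); draw(c,s['eef_pos'],R,46,'pics/d2.png',(240,190,390,310),5)
"
```

```text
(no output)
```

View pics/d1.png

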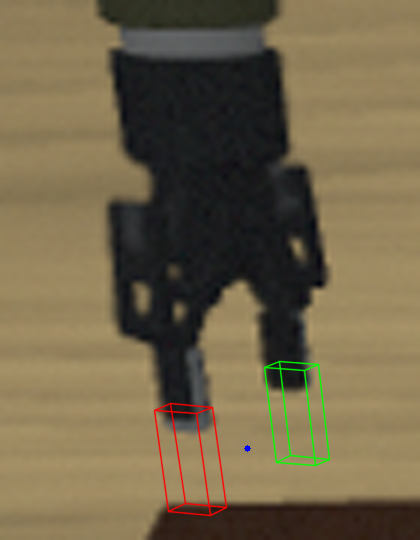

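View pics/d2.png

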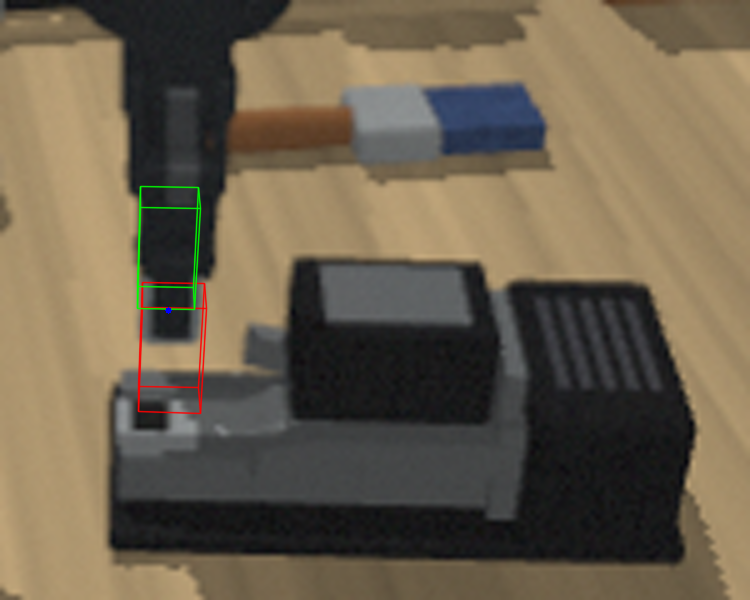

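View pics/c_top.png

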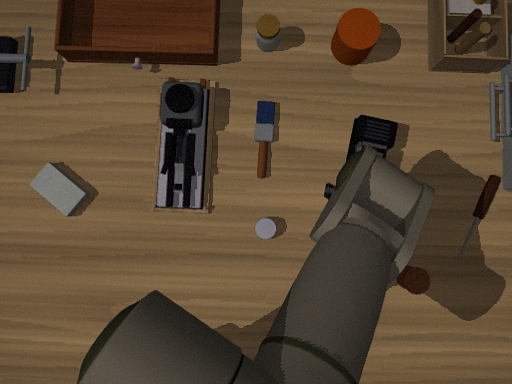

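```bash
python3 -c "
from go import *
c=ctrl.capture('top'); loc(CH)
for z in (40,80,110,140): 
  for uv in ((325,190),(331,190)):
    w=unproj(c,[uv],z)[0]; d=w[:2]-np.array(CH[:2]); cs,sn=np.cos(CH[2]),np.sin(CH[2]); print(z,w.round(1),cs*d[0]+sn*d[1],-sn*d[0]+cs*d[1])
im=c['img'][150:230,300:400,::-1];cv2.imwrite('pics/e.png',cv2.resize((255*(im/255.)**.5).astype(np.uint8),None,fx=7,fy=7,interpolation=2))
"
```

```text
t 3.95 loc [-81.17  29.37  56.13] yaw 0.0017 F loc [0.47 0.01 0.21] w 0.543
40 [ 538.8 -145.1   40. ] -69.5263778630036 79.22942474837558
40 [ 539.2 -157.8   40. ] -66.93223491207368 66.72408922997532
80 [ 536.  -139.5   80. ] -73.31481014771508 84.2032035204751
80 [ 536.3 -151.7   80. ] -70.8295493846017 72.22274589677014
110 [ 533.8 -135.4  110. ] -76.15613436124875 87.93353759954977
110 [ 534.2 -147.2  110. ] -73.75253523899767 76.34673839686621
140 [ 531.7 -131.2  140. ] -78.9974585747823 91.66387167862442
140 [ 532.  -142.6  140. ] -76.67552109339361 80.47073089696234
```

View pics/e.png

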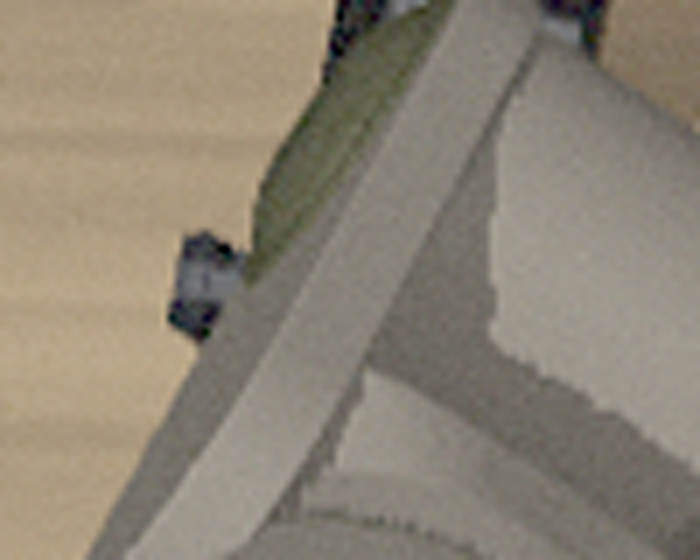

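>>> jog_arm(
  targets=[
    {"offset":[0,0.005,-0.0025],"yaw":0},
    {"offset":[0,0.01,-0.0025],"yaw":0},
    {"offset":[0,0.01,-0.0025],"yaw":0},
    {"offset":[0,0.01,-0.0025],"yaw":0},
  ],
)

```text
time_s: 4.28
eef_pos: [520.9, -192.5, 45.6]
ee_rot: [0.542, -0.541, -0.455, 0.455]
force: [0.0, -0.0, 0.4]
grip_width: 0.538
```

```bash
python3 -c "
from go import *
loc(CH);go(CH,(-84,29.5,30)); s,R=st(); print(s['joints'],s['wrist_torque'])
c=ctrl.capture('side'); cv2.imwrite('pics/f.png',cv2.resize(c['img'][190:310,240:390,::-1],None,fx=5,fy=5));loc(CH)
"
```

```text
t 4.28 loc [-78.89  29.46  45.63] yaw 0.0016 F loc [ 0.02 -0.03  0.35] w 0.538
offset [0.     0.0156 0.0051] yaw 0.0016 | world [ 515.9 -191.5   30. ] tilt [-0.     0.001 -1.   ]
[-5.65034910e-01  5.82298670e-01  1.60496875e+00  4.72089917e-04
  9.54817020e-01 -1.96274615e+00] [-0.03600705  0.01200205 -0.03542735]
t 4.33 loc [-78.77  29.41  45.89] yaw 0.0017 F loc [ 0.02 -0.29  0.08] w 0.54
```

View pics/f.png

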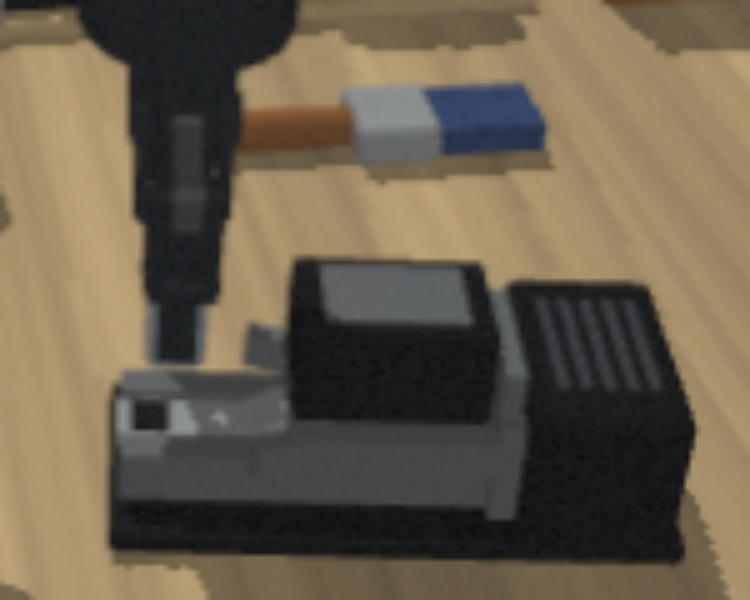

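>>> jog_arm(
  targets=[
    {"offset":[0,0.01,0.002],"yaw":0.0016},
    {"offset":[0,0.02,0.004],"yaw":0.0016},
    {"offset":[0,0.025,0.004],"yaw":0.0016},
    {"offset":[0,0.025,0.004],"yaw":0.0016},
  ],
)

```text
time_s: 4.67
eef_pos: [516.3, -191.4, 19.3]
ee_rot: [0.543, -0.541, -0.454, 0.455]
force: [-0.5, -0.1, 1.2]
grip_width: 0.534
```

```bash
python3 -c "
from go import *
loc(CH)
c=ctrl.capture('side'); cv2.imwrite('pics/f2.png',cv2.resize(c['img'][190:310,240:390,::-1],None,fx=5,fy=5));loc(CH);go(CH,(-84,29.5,10))
"
```

```text
t 4.67 loc [-83.68  29.67  19.29] yaw -0.0001 F loc [-0.43 -0.2   1.15] w 0.534
t 4.72 loc [-83.21  29.51  20.06] yaw -0.0001 F loc [0.15 0.2  0.14] w 0.543
offset [-0.      0.0101  0.0008] yaw -0.0001 | world [ 515.9 -191.5   10. ] tilt [-0.001  0.001 -1.   ]
```

View pics/f2.png

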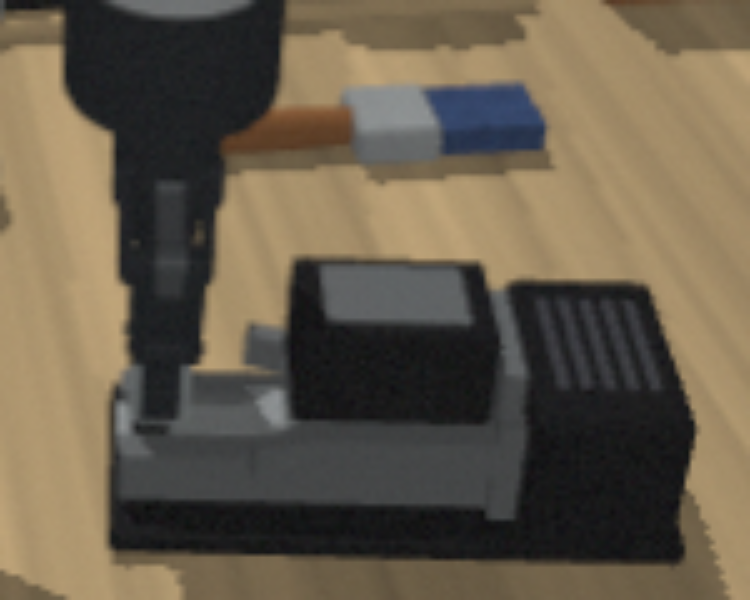

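>>> jog_arm(
  targets=[
    {"offset":[0,0.004,0],"yaw":0},
    {"offset":[0,0.007,0],"yaw":0},
    {"offset":[0,0.007,0],"yaw":0},
  ],
)

```text
time_s: 4.97
eef_pos: [517.0, -191.8, 12.8]
ee_rot: [0.542, -0.541, -0.454, 0.454]
force: [1.5, -0.8, 2.2]
grip_width: 0.536
```

```bash
python3 -c "
from go import *
loc(CH)
c=ctrl.capture('side'); cv2.imwrite('pics/f3.png',cv2.resize(c['img'][190:310,240:390,::-1],None,fx=5,fy=5));loc(CH);go(CH,(-84,29.5,10))
"
```

```text
t 4.97 loc [-82.94  29.42  12.85] yaw 0.0 F loc [ 1.6  -0.57  2.18] w 0.536
t 5.02 loc [-82.92  29.4   13.1 ] yaw -0.0 F loc [1.36 0.86 1.9 ] w 0.536
offset [0.0001 0.0031 0.0011] yaw -0.0 | world [ 515.9 -191.5   10. ] tilt [-0.001  0.001 -1.   ]
```

View pics/f3.png

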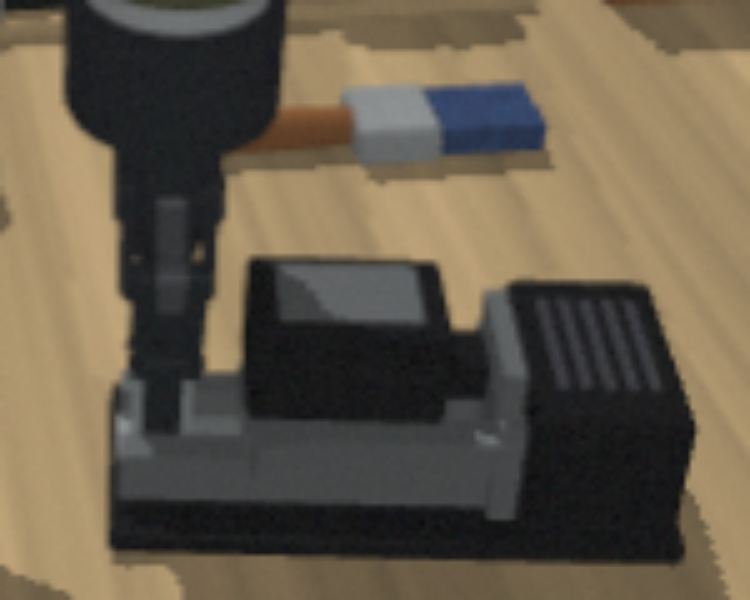

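>>> jog_arm(
  targets=[
    {"offset":[0,-0.02,0],"yaw":0},
    {"offset":[0,-0.05,0],"yaw":0},
    {"offset":[0,-0.09,0],"yaw":0},
    {"offset":[0.04,-0.12,0],"yaw":0},
    {"offset":[0.08,-0.15,0],"yaw":0},
    {"offset":[0.12,-0.15,0],"yaw":0},
    {"offset":[0.16,-0.15,0],"yaw":0},
    {"offset":[0.2,-0.15,0],"yaw":0},
    {"offset":[0.2,-0.15,0],"yaw":0},
  ],
)

```text
time_s: 5.77
eef_pos: [551.8, 10.2, 163.6]
ee_rot: [0.541, -0.54, -0.456, 0.455]
force: [0.2, 0.1, 0.8]
grip_width: 0.542
```

```bash
python3 - <<'E'
from go import *
from fit import fit
import pickle
loc(CH)
D={}
for n in ("side","top"):
    D[n]=ctrl.capture(n)
    r=ctrl.regions_of(n,"pack_mid")
    if r: D[n,"pack_mid"]=r[0]; print(n,r[0]["score"],r[0]["box"])
    cv2.imwrite(f"pics/g_{n}.png",D[n]["img"][:,:,::-1])
pickle.dump(D,open("d1.pkl","wb"))
loc(CH)
for vs in (("top",),("side",),("top","side")):
    if all((v,"pack_mid") in D for v in vs): 
        f=fit(D,"pack_mid",CH,[box(-55,15,-23,23,46,86)],vs); print(vs,f)
E
```

```text
t 5.77 loc [-83.74 234.39 163.58] yaw 0.0043 F loc [0.17 0.09 0.83] w 0.542
side 0.91 [284.7, 236.8, 332.1, 277.7]
top 0.76 [354.4, 154.5, 389.1, 194.3]
t 5.97 loc [-82.91 228.55 163.02] yaw -0.0001 F loc [-0.46  0.01 -0.35] w 0.536
('top',) (array([ 5.94272748e+02, -2.34906695e+02, -1.93167552e-01]), np.float64(0.06588937093275488))
('side',) (array([ 5.92896548e+02, -2.33162540e+02, -1.71603816e-01]), np.float64(0.06553138373751784))
('top', 'side') (array([ 5.93552161e+02, -2.34674898e+02, -1.98490535e-01]), np.float64(0.14710798177997964))
```

View pics/g_top.png

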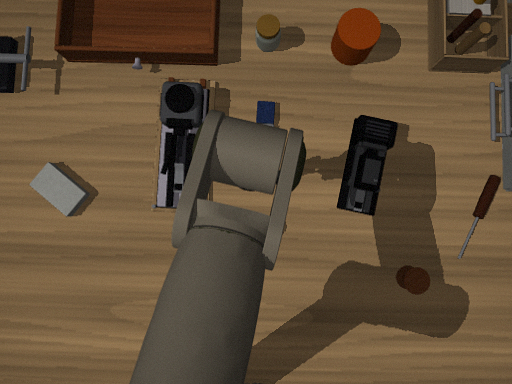

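View pics/g_side.png

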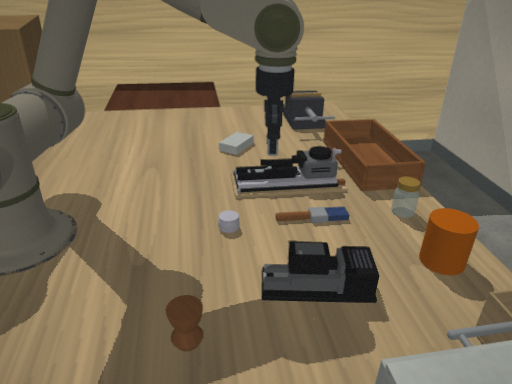

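```bash
sed -i 's/^CH=.*;/CH=(593.5,-234.7,-.18);/' go.py; python3 -c "
from go import *
loc(CH);go(CH,(-20,0,160));go(CH,(-20,0,44))"
```

```text
t 5.97 loc [-83.96 227.65 163.02] yaw 0.0049 F loc [-0.46  0.01 -0.35] w 0.536
offset [-0.228   0.0029 -0.0629] yaw 0.0049 | world [ 573.8 -231.1  160. ] tilt [-0.001  0.001 -1.   ]
offset [-0.228   0.1189 -0.063 ] yaw 0.0049 | world [ 573.8 -231.1   44. ] tilt [-0.001  0.001 -1.   ]
```

>>> jog_arm(
  targets=[
    {"offset":[-0.038,0.003,-0.0105],"yaw":0.005},
    {"offset":[-0.076,0.003,-0.021],"yaw":0.005},
    {"offset":[-0.114,0.003,-0.031],"yaw":0.005},
    {"offset":[-0.152,0.003,-0.042],"yaw":0.005},
    {"offset":[-0.19,0.003,-0.053],"yaw":0.005},
    {"offset":[-0.22,0.003,-0.06],"yaw":0.005},
    {"offset":[-0.228,0.003,-0.063],"yaw":0.005},
    {"offset":[-0.228,0.003,-0.063],"yaw":0.005},
    {"offset":[-0.228,0.003,-0.063],"yaw":0.005},
  ],
  fingers=0.085,
)

```text
time_s: 6.72
eef_pos: [573.3, -231.7, 159.5]
ee_rot: [0.544, -0.543, -0.452, 0.453]
force: [0.2, 0.4, 0.6]
grip_width: 0.998
```

```bash
python3 -c "
from go import *
loc(CH);go(CH,(-20,0,70))"
```

```text
t 6.72 loc [-20.42  -0.63 159.53] yaw -0.0019 F loc [0.15 0.44 0.6 ] w 0.998
offset [ 0.0006  0.0895 -0.0006] yaw -0.0019 | world [ 573.8 -231.1   70. ] tilt [-0.002  0.001 -1.   ]
```

>>> jog_arm(
  targets=[
    {"offset":[0.0006,0.03,0],"yaw":-0.002},
    {"offset":[0.0006,0.06,0],"yaw":-0.002},
    {"offset":[0.0006,0.085,0],"yaw":-0.002},
    {"offset":[0.0006,0.0895,0],"yaw":-0.002},
    {"offset":[0.0006,0.0895,0],"yaw":-0.002},
  ],
)

```text
time_s: 7.13
eef_pos: [572.7, -229.5, 69.1]
ee_rot: [0.544, -0.541, -0.453, 0.454]
force: [0.3, 0.1, 0.7]
grip_width: 0.995
```

```bash
python3 -c "
from go import *
loc(CH);go(CH,(-20,0,44))
c=ctrl.capture('side'); cv2.imwrite('pics/h1.png',cv2.resize(c['img'][170:310,240:390,::-1],None,fx=4,fy=4,interpolation=2));loc(CH)
"
```

```text
t 7.13 loc [-21.44   1.37  69.14] yaw 0.0013 F loc [0.3  0.14 0.7 ] w 0.995
offset [-0.0014  0.0251 -0.0016] yaw 0.0013 | world [ 573.8 -231.1   44. ] tilt [-0.004  0.003 -1.   ]
t 7.18 loc [-20.44   0.81  70.91] yaw 0.0011 F loc [ 0.42 -0.54  1.13] w 0.994
```

View pics/h1.png

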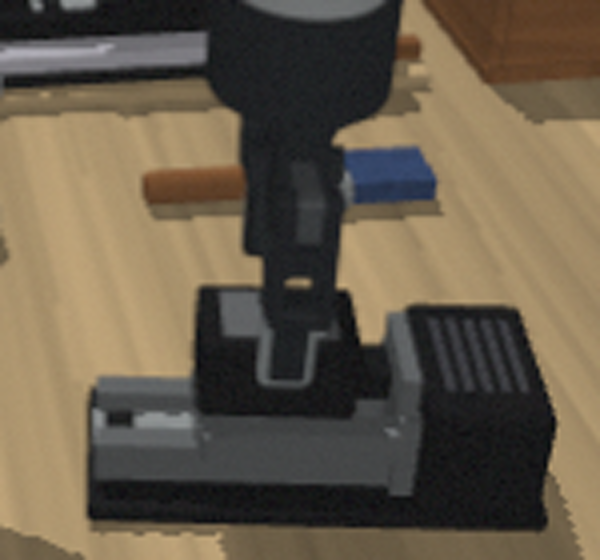

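```bash
python3 -c "
from go import *
c=ctrl.capture('side')
for z in (70,80,90,100): 
    w=unproj(c,[(312.5,267)],z)[0]; d=w[:2]-np.array(CH[:2]); cs,sn=np.cos(CH[2]),np.sin(CH[2]); print(z,cs*d[0]+sn*d[1],-sn*d[0]+cs*d[1])
loc(CH);go(CH,(-20,0,44))"
```

```text
70 -15.608157515326733 -29.25944604757663
80 -17.63784647574587 -41.32514422785848
90 -19.667535436165128 -53.3908424081403
100 -21.697224396584293 -65.45654058842197
t 7.23 loc [-19.89   0.38  71.84] yaw 0.0008 F loc [0.62 1.18 0.39] w 0.995
offset [-0.0004  0.0278  0.0001] yaw 0.0008 | world [ 573.8 -231.1   44. ] tilt [ 0. -0. -1.]
```

>>> jog_arm(
  targets=[
    {"offset":[-0.0004,0.014,0],"yaw":0.0008},
    {"offset":[-0.0004,0.025,0],"yaw":0.0008},
    {"offset":[-0.0004,0.028,0],"yaw":0.0008},
    {"offset":[-0.0004,0.028,0],"yaw":0.0008},
    {"offset":[-0.0004,0.028,0],"yaw":0.0008},
  ],
)

```text
time_s: 7.65
eef_pos: [574.2, -231.2, 44.4]
ee_rot: [-0.543, 0.543, 0.453, -0.453]
force: [0.1, -0.1, 0.0]
grip_width: 0.992
```

```bash
python3 -c "
from go import *
loc(CH);go(CH,(-20,0,44))"
```

```text
t 7.65 loc [-19.64  -0.06  44.44] yaw 0.0001 F loc [ 0.13 -0.1   0.01] w 0.992
offset [0.0001 0.0004 0.0004] yaw 0.0001 | world [ 573.8 -231.1   44. ] tilt [ 0.001 -0.    -1.   ]
```

>>> jog_arm(
  targets=[
    {"offset":[0,0,0],"yaw":0},
    {"offset":[0,0,0],"yaw":0},
    {"offset":[0,0,0],"yaw":0},
    {"offset":[0,0,0],"yaw":0},
    {"offset":[0,0,0],"yaw":0},
    {"offset":[0,0,0],"yaw":0},
  ],
  fingers=0.036,
  grip_force=30,
)

```text
time_s: 8.15
eef_pos: [574.4, -231.0, 45.0]
ee_rot: [-0.543, 0.543, 0.453, -0.453]
force: [-1.4, 3.4, 6.3]
grip_width: 0.538
```

```bash
python3 -c "
from go import *
loc(CH);go(CH,(-60,0,44)); s,R=st(); print(s['wrist_torque'])
c=ctrl.capture('side'); cv2.imwrite('pics/h2.png',cv2.resize(c['img'][170:310,240:390,::-1],None,fx=4,fy=4,interpolation=2));loc(CH)"
```

```text
t 8.15 loc [-19.44   0.19  44.97] yaw 0.0002 F loc [-1.98  3.06  6.25] w 0.538
offset [-0.0002  0.0009  0.0406] yaw 0.0002 | world [ 534.5 -224.    44. ] tilt [ 0.001 -0.    -1.   ]
[ 0.44060971  0.03896237 -0.0596801 ]
t 8.2 loc [-19.42   0.16  45.01] yaw 0.0002 F loc [-1.36  3.46  6.3 ] w 0.532
```

View pics/h2.png

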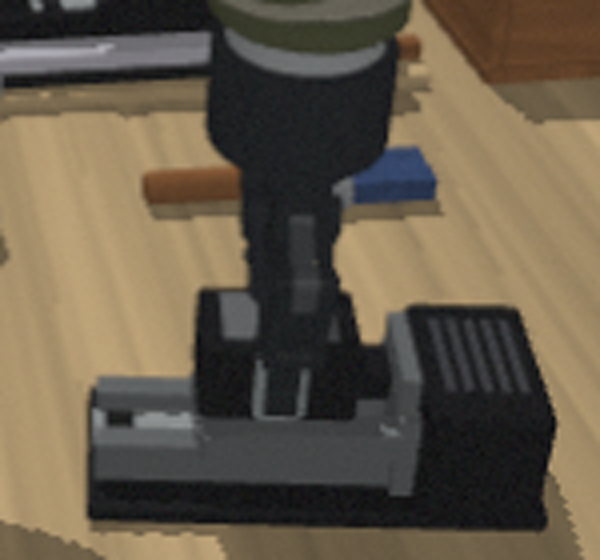

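>>> jog_arm(
  targets=[
    {"offset":[0,0,0.0],"yaw":0},
    {"offset":[0,0,0.006],"yaw":0},
    {"offset":[0,0,0.014],"yaw":0},
    {"offset":[0,0,0.022],"yaw":0},
    {"offset":[0,0,0.03],"yaw":0},
    {"offset":[0,0,0.038],"yaw":0},
    {"offset":[0,0,0.044],"yaw":0},
    {"offset":[0,0,0.044],"yaw":0},
    {"offset":[0,0,0.044],"yaw":0},
  ],
  fingers=0.036,
  grip_force=70,
)

```text
time_s: 8.95
eef_pos: [530.3, -223.2, 45.1]
ee_rot: [0.543, -0.543, -0.453, 0.453]
force: [-6.0, 1.5, 7.3]
grip_width: 0.526
```

```bash
python3 -c "
from go import *
loc(CH);s,R=st(); print(s['wrist_torque'])
c=ctrl.capture('side'); cv2.imwrite('pics/h3.png',cv2.resize(c['img'][170:310,240:390,::-1],None,fx=4,fy=4,interpolation=2));loc(CH)"
```

```text
t 8.95 loc [-6.420e+01 -1.000e-02  4.515e+01] yaw 0.0002 F loc [-6.15  0.44  7.29] w 0.526
[ 0.1792217   0.76241616 -0.0639873 ]
t 9.0 loc [-6.423e+01  3.000e-02  4.515e+01] yaw 0.0002 F loc [-6.85  0.65  8.17] w 0.531
```

View pics/h3.png

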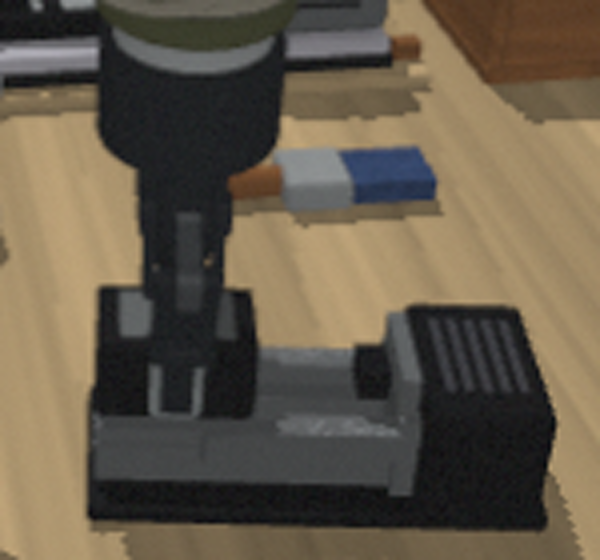

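>>> jog_arm(
  targets=[
    {"offset":[0,-0.005,0.0],"yaw":0},
    {"offset":[0,-0.015,0.0],"yaw":0},
    {"offset":[0,-0.035,0],"yaw":0},
    {"offset":[0,-0.065,0],"yaw":0},
    {"offset":[0,-0.09,0],"yaw":0},
    {"offset":[0,-0.11,0],"yaw":0},
    {"offset":[0,-0.12,0],"yaw":0},
    {"offset":[0,-0.12,0],"yaw":0},
    {"offset":[0,-0.12,0],"yaw":0},
  ],
)

```text
time_s: 9.75
eef_pos: [530.1, -223.0, 164.3]
ee_rot: [0.544, -0.542, -0.453, 0.454]
force: [-0.2, -0.6, -6.5]
grip_width: 0.533
```

```bash
python3 -c "
from go import *
loc(CH);s,R=st(); print(s['wrist_torque'])
c=ctrl.capture('side'); cv2.imwrite('pics/h4.png',c['img'][:,:,::-1]);loc(CH)
go(SA,(-106,0,165)); loc(SA)"
```

```text
t 9.75 loc [-64.49   0.18 164.25] yaw 0.0003 F loc [-0.06 -0.61 -6.49] w 0.533
[ 0.0493912  -0.01119955 -0.03658577]
t 9.8 loc [-64.78   0.31 163.54] yaw 0.0002 F loc [-0.69 -0.22 -5.7 ] w 0.529
offset [ 0.3774 -0.0007  0.0926] yaw -0.1678 | world [506.2 165.1 165. ] tilt [-0.004  0.002 -1.   ]
t 9.8 loc [ -77.74 -387.56  163.54] yaw -0.1678 F loc [-0.71 -0.1  -5.7 ] w 0.529
```

View pics/h4.png

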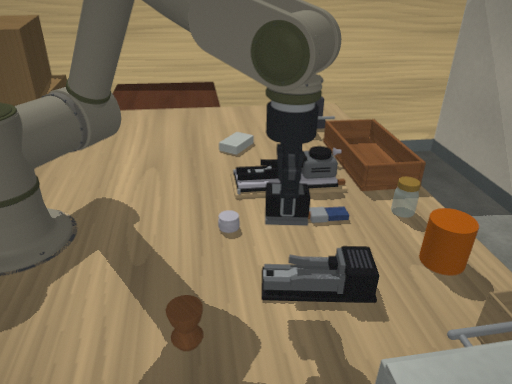

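```bash
python3 - <<'E'
from go import *
ims=[];
for i in range(4):
    c=ctrl.capture("top"); ims.append(c["img"].astype(float).mean(2))
im=np.mean(ims,0)
np.save("topavg.npy",im)
import pickle; pickle.dump(c,open("ctop.pkl","wb"))
for v in (180,184,188,192,196,200,203): print(v,np.round(im[v,158:200]).astype(int).tolist())
print()
for v in (134,138,142,146,150,154,158): print(v,np.round(im[v,158:200]).astype(int).tolist())
E
```

```text
180 [117, 132, 125, 124, 124, 126, 127, 127, 125, 56, 6, 7, 12, 11, 7, 1, 85, 98, 97, 94, 94, 95, 92, 97, 99, 51, 14, 7, 10, 12, 8, 7, 1, 71, 76, 71, 73, 69, 67, 116, 120, 121]
184 [105, 129, 126, 127, 127, 127, 126, 129, 102, 39, 4, 8, 8, 12, 10, 9, 35, 16, 4, 3, 6, 5, 5, 2, 57, 47, 14, 9, 10, 8, 10, 6, 10, 69, 73, 73, 71, 69, 66, 117, 120, 123]
188 [112, 129, 126, 129, 127, 124, 123, 131, 82, 22, 8, 10, 9, 9, 7, 31, 30, 7, 8, 8, 7, 6, 4, 10, 72, 35, 11, 12, 7, 9, 9, 3, 18, 70, 71, 72, 71, 69, 66, 115, 120, 125]
192 [119, 125, 128, 126, 127, 123, 124, 133, 68, 5, 8, 6, 7, 8, 2, 28, 70, 78, 85, 86, 82, 94, 96, 106, 85, 30, 9, 12, 11, 8, 7, 4, 48, 73, 71, 70, 67, 121, 120, 120, 121, 129]
196 [133, 126, 127, 125, 126, 121, 126, 124, 56, 4, 9, 10, 7, 10, 4, 33, 69, 71, 74, 70, 69, 112, 123, 126, 117, 42, 6, 10, 12, 11, 11, 2, 56, 73, 72, 72, 67, 118, 120, 119, 123, 127]
200 [129, 123, 125, 123, 123, 122, 127, 99, 38, 5, 8, 10, 8, 7, 0, 47, 70, 73, 69, 72, 70, 116, 121, 127, 101, 33, 6, 9, 10, 8, 9, 3, 70, 74, 72, 71, 70, 120, 120, 121, 124, 120]
203 [126, 124, 125, 124, 122, 122, 130, 8
[... 580 characters left out ...]
6, 9, 14, 12, 13, 9, 0, 53, 72, 69, 72, 70]
146 [90, 72, 79, 112, 124, 125, 72, 14, 9, 15, 10, 10, 10, 4, 5, 4, 5, 3, 18, 16, 17, 14, 17, 17, 29, 30, 30, 29, 14, 6, 8, 11, 10, 12, 9, 8, 3, 69, 73, 70, 70, 70]
150 [87, 57, 104, 126, 118, 124, 67, 13, 8, 13, 9, 7, 4, 5, 5, 9, 6, 3, 20, 17, 16, 18, 16, 16, 26, 28, 28, 25, 11, 11, 7, 7, 8, 16, 10, 2, 9, 68, 73, 68, 71, 70]
154 [92, 55, 101, 124, 123, 104, 43, 6, 12, 11, 10, 7, 8, 4, 2, 8, 2, 1, 24, 19, 13, 19, 15, 15, 30, 29, 32, 20, 8, 8, 8, 13, 9, 12, 10, 5, 35, 70, 70, 68, 72, 70]
158 [87, 65, 102, 123, 125, 97, 38, 6, 10, 10, 5, 3, 3, 2, 4, 9, 4, 12, 19, 17, 17, 28, 30, 30, 30, 28, 29, 18, 10, 8, 12, 4, 12, 10, 10, 1, 47, 71, 69, 69, 73, 69]
```

```bash
python3 - <<'E'
from go import *
import pickle
im=np.load("topavg.npy"); c=pickle.load(open("ctop.pkl","rb"))
def edge(v,a,b,bg,rev=False): # first crossing from bright to dark
    r=im[v]; th=bg/2
    for u in range(a,b):
        if r[u]>=th>r[u+1]: return u+(r[u]-th)/(r[u]-r[u+1])
L=lambda rows,a,b,z,bg:np.array([unproj(c,[(edge(v,a,b,bg),v)],z)[0][:2] for v in rows])
A=L(range(178,205),163,172,46,125); B=L(range(193,204),180,187,46,125); C=L(range(134,160),160,168,60.5,124)
for n,P in(("runnerL outer",A),("runnerR inner",B),("lipL",C)):
    k=np.polyfit(P[:,0],P[:,1],1); print(n,"y@x500 %.1f y@560 %.1f y@612 %.1f slope %.4f res %.2f"%(*np.polyval(k,[500,560,612]),k[0],np.std(P[:,1]-np.polyval(k,P[:,0]))))
print(A[-1],B[-1],C[0])
# tab edges z44 rows 166-182
def dark2bright(v,a,b,th):
    r=im[v]
    for u in range(a,b):
        if r[u]<th<=r[u+1]: return u+(th-r[u])/(r[u+1]-r[u])
T=[]
for v in range(166,183):
    l=dark2bright(v,171,180,48); r=edge(v,178,187,96)
    T.append([*unproj(c,[((l+r)/2,v)],44)[0][:2],r-l])
T=np.array(T); k=np.polyfit(T[:,0],T[:,1],1); print("tab",np.polyval(k,[500,560,612]),k[0],T[:,2].mean()*(993-44)/451)
print("col 178",[ (v,int(im[v,177])) for v in range(158,168)],[ (v,int(im[v,176])) for v in range(186,196)])
E
```

```text
runnerL outer y@x500 190.1 y@560 189.1 y@612 188.3 slope -0.0165 res 0.14
runnerR inner y@x500 154.6 y@560 154.1 y@612 153.6 slope -0.0089 res 0.15
lipL y@x500 197.0 y@560 196.0 y@612 195.0 slope -0.0178 res 0.16
[499.01952306 190.12074854] [502.18336003 154.70823438] [644.75012203 194.41955167]
tab [165.03926818 165.34387338 165.60786455] 0.005076753269365138 19.813090310683517
col 178 [(158, 16), (159, 15), (160, 14), (161, 16), (162, 20), (163, 60), (164, 93), (165, 85), (166, 84), (167, 84)] [(186, 10), (187, 6), (188, 8), (189, 28), (190, 71), (191, 100), (192, 84), (193, 72), (194, 71), (195, 73)]
```

```bash
sed -i 's/SA=.*/SA=(612.2,164.7,-.0165)/' go.py; python3 -c "
from go import *
loc(CH);go(SA,(-106,0,160)); loc(SA)"
```

```text
t 10.0 loc [-64.51   0.19 163.92] yaw 0.0002 F loc [-0.01  0.01 -5.41] w 0.53
offset [0.3789 0.0045 0.0931] yaw -0.1633 | world [506.2 166.4 160. ] tilt [-0.003  0.001 -1.   ]
t 10.0 loc [ -75.73 -388.97  163.92] yaw -0.1633 F loc [-0.01  0.01 -5.41] w 0.53
```

>>> jog_arm(
  targets=[
    {"offset":[0.02,0.0,0.005],"yaw":-0.02},
    {"offset":[0.05,0.0,0.012],"yaw":-0.04},
    {"offset":[0.085,0.0,0.021],"yaw":-0.06},
    {"offset":[0.122,0.0,0.03],"yaw":-0.08},
    {"offset":[0.16,0.0,0.039],"yaw":-0.1},
    {"offset":[0.198,0.0,0.049],"yaw":-0.12},
    {"offset":[0.236,0.0,0.058],"yaw":-0.14},
    {"offset":[0.274,0.0,0.067],"yaw":-0.16},
    {"offset":[0.31,0.0,0.076],"yaw":-0.1633},
    {"offset":[0.345,0.0,0.085],"yaw":-0.1633},
    {"offset":[0.37,0.0,0.091],"yaw":-0.1633},
    {"offset":[0.379,0.0,0.0931],"yaw":-0.1633},
  ],
)

```text
time_s: 11.0
eef_pos: [505.3, 169.9, 164.1]
ee_rot: [0.505, -0.502, -0.496, 0.497]
force: [-0.2, 0.5, -6.1]
grip_width: 0.529
```

>>> jog_arm(
  targets=[
    {"offset":[0,0,0],"yaw":0},
  ],
)

```text
time_s: 11.08
eef_pos: [504.9, 171.4, 163.7]
ee_rot: [0.504, -0.501, -0.497, 0.498]
force: [-0.0, -0.3, -4.5]
grip_width: 0.532
```

```bash
python3 -c "
from go import *
loc(SA);go(SA,(-106,0,80));
c=ctrl.capture('side'); cv2.imwrite('pics/i1.png',cv2.resize(c['img'][100:220,200:360,::-1],None,fx=5,fy=5,interpolation=2));loc(SA)"
```

```text
t 11.08 loc [-107.35    4.95  163.67] yaw 0.0057 F loc [-0.01 -0.26 -4.52] w 0.532
offset [-0.0051  0.0836 -0.0017] yaw 0.0057 | world [506.2 166.4  80. ] tilt [-0.004  0.002 -1.   ]
t 11.13 loc [-107.37    4.22  163.57] yaw 0.0052 F loc [-0.88  0.15 -5.98] w 0.531
```

View pics/i1.png

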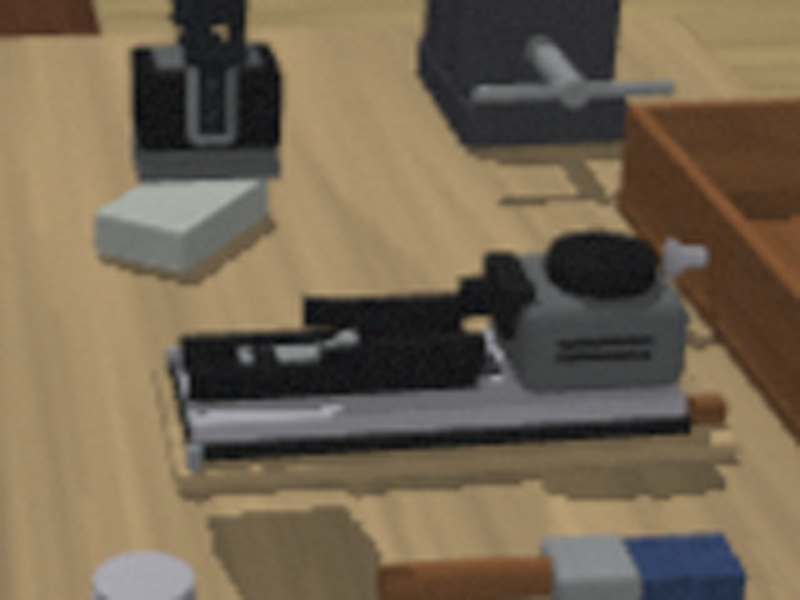

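>>> jog_arm(
  targets=[
    {"offset":[-0.0051,0.025,-0.0017],"yaw":0.0055},
    {"offset":[-0.0051,0.05,-0.0017],"yaw":0.0055},
    {"offset":[-0.0051,0.072,-0.0017],"yaw":0.0055},
    {"offset":[-0.0051,0.083,-0.0017],"yaw":0.0055},
    {"offset":[-0.0051,0.083,-0.0017],"yaw":0.0055},
    {"offset":[-0.0051,0.083,-0.0017],"yaw":0.0055},
    {"offset":[-0.0051,0.083,-0.0017],"yaw":0.0055},
  ],
)

```text
time_s: 11.72
eef_pos: [507.1, 165.4, 81.9]
ee_rot: [0.506, -0.503, -0.496, 0.496]
force: [0.8, 0.1, -5.1]
grip_width: 0.526
```

```bash
python3 -c "
from go import *
loc(SA);go(SA,(-106,0,65));
c=ctrl.capture('side'); cv2.imwrite('pics/i2.png',cv2.resize(c['img'][100:220,200:360,::-1],None,fx=5,fy=5,interpolation=2));loc(SA)"
```

```text
t 11.72 loc [-105.07   -1.01   81.92] yaw -0.0008 F loc [ 0.83  0.12 -5.05] w 0.526
offset [0.001  0.0169 0.0009] yaw -0.0008 | world [506.2 166.4  65. ] tilt [-0.002  0.002 -1.   ]
t 11.77 loc [-105.08   -0.88   82.02] yaw -0.0006 F loc [ 0.13 -0.54 -4.99] w 0.529
```

View pics/i2.png

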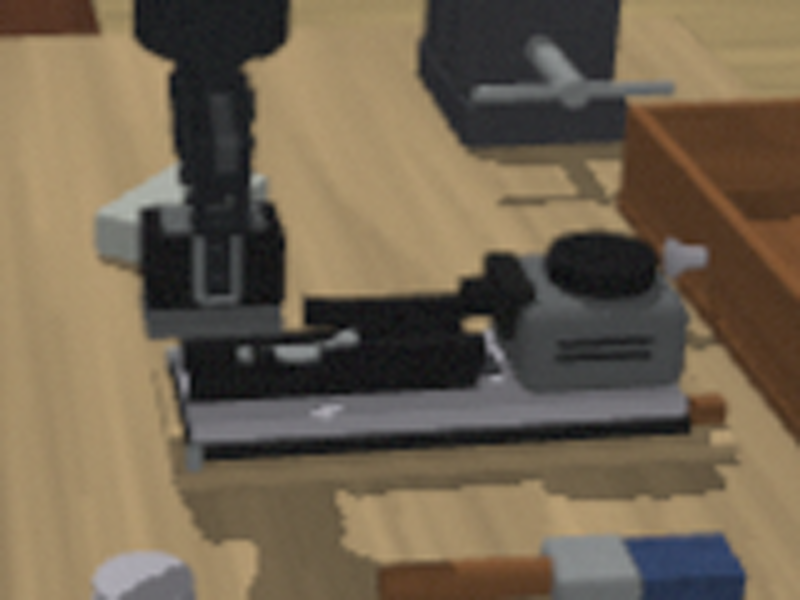

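>>> jog_arm(
  targets=[
    {"offset":[0.001,0.008,0.001],"yaw":0},
    {"offset":[0.001,0.015,0.001],"yaw":0},
    {"offset":[0.001,0.018,0.001],"yaw":0},
    {"offset":[0.001,0.018,0.001],"yaw":0},
    {"offset":[0.001,0.018,0.001],"yaw":0},
  ],
)

```text
time_s: 12.18
eef_pos: [506.0, 166.7, 63.8]
ee_rot: [0.505, -0.503, -0.496, 0.496]
force: [0.4, -0.1, -5.7]
grip_width: 0.523
```

```bash
python3 -c "
from go import *
loc(SA);go(SA,(-106,0,61))"
```

```text
t 12.18 loc [-106.22    0.2    63.8 ] yaw -0.0005 F loc [ 0.39 -0.14 -5.74] w 0.523
offset [-0.0002  0.0028 -0.0002] yaw -0.0005 | world [506.2 166.4  61. ] tilt [-0.003  0.002 -1.   ]
```

>>> jog_arm(
  targets=[
    {"offset":[0,0.001,0],"yaw":0},
    {"offset":[0,0.0025,0],"yaw":0},
    {"offset":[0,0.003,0],"yaw":0},
    {"offset":[0,0.003,0],"yaw":0},
  ],
)

```text
time_s: 12.52
eef_pos: [506.1, 166.7, 61.2]
ee_rot: [0.505, -0.503, -0.496, 0.496]
force: [-1.3, -0.5, -0.8]
grip_width: 0.529
```

```bash
python3 -c "
from go import *
loc(SA)"
```

```text
t 12.52 loc [-106.08    0.25   61.21] yaw -0.0004 F loc [-1.28 -0.53 -0.76] w 0.529
```

>>> jog_arm(
  targets=[
    {"offset":[0,0,-0.006],"yaw":0},
    {"offset":[0,0,-0.012],"yaw":0},
    {"offset":[0,0,-0.018],"yaw":0},
    {"offset":[0,0,-0.024],"yaw":0},
    {"offset":[0,0,-0.03],"yaw":0},
    {"offset":[0,0,-0.03],"yaw":0},
  ],
)

```text
time_s: 13.02
eef_pos: [537.6, 166.1, 61.2]
ee_rot: [0.505, -0.504, -0.496, 0.495]
force: [2.4, -0.4, -1.3]
grip_width: 0.533
```

```bash
python3 -c "
from go import *
loc(SA); s,R=st(); print(s['wrist_torque']); go(SA,(-60,0,61.2))"
```

```text
t 13.02 loc [-74.66   0.13  61.2 ] yaw -0.0007 F loc [ 2.37 -0.4  -1.31] w 0.533
[-0.10152881 -0.50731333  0.06453982]
offset [-0.0001 -0.     -0.0147] yaw -0.0007 | world [552.2 165.7  61.2] tilt [-0.     0.002 -1.   ]
```

>>> jog_arm(
  targets=[
    {"offset":[0,0,-0.004],"yaw":0},
    {"offset":[0,0,-0.008],"yaw":0},
    {"offset":[0,0,-0.012],"yaw":0},
    {"offset":[0,0,-0.016],"yaw":0},
    {"offset":[0,0,-0.02],"yaw":0},
    {"offset":[0,0,-0.024],"yaw":0},
    {"offset":[0,0,-0.024],"yaw":0},
  ],
)

```text
time_s: 13.6
eef_pos: [562.6, 165.6, 61.2]
ee_rot: [0.505, -0.504, -0.497, 0.495]
force: [1.3, -0.5, -1.6]
grip_width: 0.532
```

```bash
python3 -c "
from go import *
loc(SA); s,R=st(); print(s['wrist_torque']); go(SA,(-30,0,61.2))
c=ctrl.capture('side'); cv2.imwrite('pics/j1.png',cv2.resize(c['img'][100:220,200:360,::-1],None,fx=5,fy=5,interpolation=2));loc(SA)"
```

```text
t 13.6 loc [-49.62   0.1   61.21] yaw -0.0009 F loc [ 1.27 -0.44 -1.63] w 0.532
[ 0.01990948 -0.28944464  0.01747187]
offset [-0.0001  0.     -0.0196] yaw -0.0009 | world [582.2 165.2  61.2] tilt [ 0.001  0.003 -1.   ]
t 13.65 loc [-49.69   0.1   61.24] yaw -0.0008 F loc [ 2.31  0.77 -2.49] w 0.528
```

View pics/j1.png

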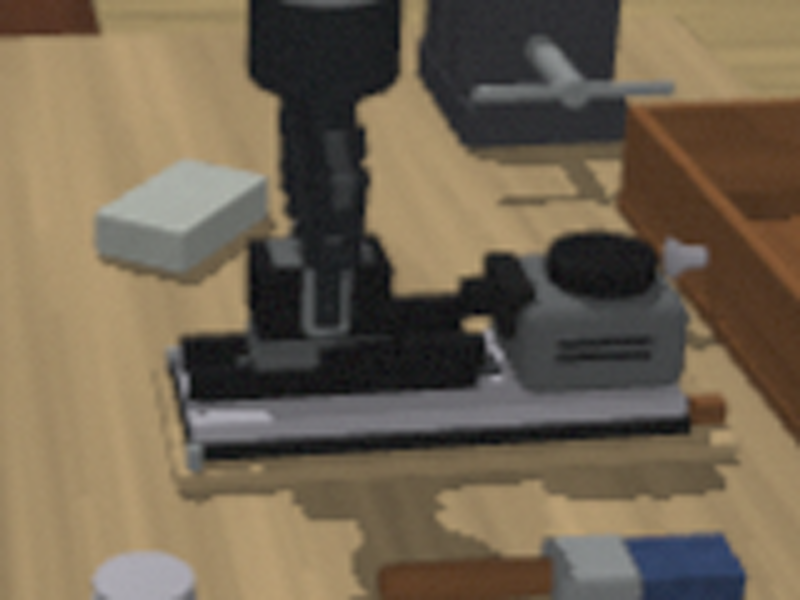

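>>> jog_arm(
  targets=[
    {"offset":[0,0,-0.003],"yaw":0},
    {"offset":[0,0,-0.006],"yaw":0},
    {"offset":[0,0,-0.009],"yaw":0},
    {"offset":[0,0,-0.012],"yaw":0},
    {"offset":[0,0,-0.015],"yaw":0},
    {"offset":[0,0,-0.018],"yaw":0},
    {"offset":[0,0,-0.018],"yaw":0},
  ],
)

```text
time_s: 14.23
eef_pos: [581.3, 165.3, 61.2]
ee_rot: [0.504, -0.504, -0.497, 0.494]
force: [0.7, 0.8, -2.0]
grip_width: 0.53
```

```bash
python3 -c "
from go import *
loc(SA); s,R=st(); print(s['wrist_torque'])"
```

```text
t 14.23 loc [-30.91   0.1   61.22] yaw -0.0009 F loc [ 0.66  0.85 -1.98] w 0.53
[ 0.14944982 -0.07425168  0.00964852]
```

>>> jog_arm(
  targets=[
    {"offset":[0,0,-0.003],"yaw":0},
    {"offset":[0,0,-0.006],"yaw":0},
    {"offset":[0,0,-0.009],"yaw":0},
    {"offset":[0,0,-0.009],"yaw":0},
  ],
)

```text
time_s: 14.57
eef_pos: [591.0, 165.2, 61.3]
ee_rot: [-0.504, 0.505, 0.497, -0.494]
force: [-0.7, 1.8, -1.6]
grip_width: 0.527
```

>>> jog_arm(
  targets=[
    {"offset":[0,0,-0.003],"yaw":0},
    {"offset":[0,0,-0.006],"yaw":0},
    {"offset":[0,0,-0.006],"yaw":0},
  ],
)

```text
time_s: 14.82
eef_pos: [597.7, 165.1, 61.3]
ee_rot: [-0.504, 0.505, 0.498, -0.494]
force: [-0.6, -0.0, -1.7]
grip_width: 0.524
```

```bash
python3 -c "
from go import *
loc(SA); s,R=st(); print(s['wrist_torque'])
c=ctrl.capture('side'); cv2.imwrite('pics/j2.png',cv2.resize(c['img'][100:220,200:360,::-1],None,fx=5,fy=5,interpolation=2));loc(SA)"
```

```text
t 14.82 loc [-14.54   0.13  61.25] yaw -0.0012 F loc [-0.56 -0.02 -1.67] w 0.524
[0.20665651 0.20213717 0.00166405]
t 14.87 loc [-14.58   0.12  61.28] yaw -0.0011 F loc [ 0.58  0.55 -2.42] w 0.528
```

View pics/j2.png

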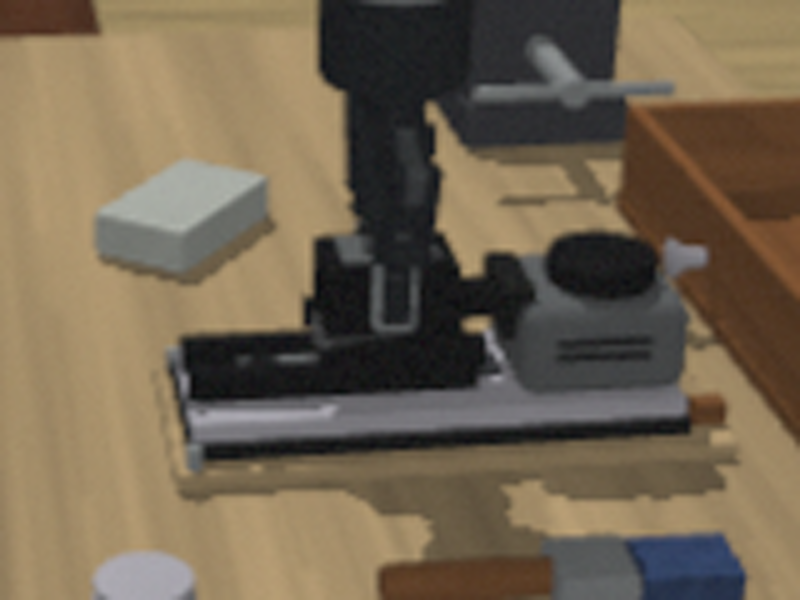

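>>> jog_arm(
  targets=[
    {"offset":[0,0,-0.002],"yaw":0},
    {"offset":[0,0,-0.004],"yaw":0},
    {"offset":[0,0,-0.006],"yaw":0},
    {"offset":[0,0,-0.006],"yaw":0},
  ],
)

```text
time_s: 15.2
eef_pos: [604.0, 165.0, 61.3]
ee_rot: [-0.504, 0.505, 0.498, -0.493]
force: [-0.6, 1.2, -1.7]
grip_width: 0.531
```

>>> jog_arm(
  targets=[
    {"offset":[0,0,-0.0015],"yaw":0},
    {"offset":[0,0,-0.003],"yaw":0},
    {"offset":[0,0,-0.003],"yaw":0},
  ],
)

```text
time_s: 15.45
eef_pos: [606.3, 164.9, 61.2]
ee_rot: [0.504, -0.504, -0.497, 0.494]
force: [-7.0, 0.3, 2.1]
grip_width: 0.532
```

>>> jog_arm(
  targets=[
    {"offset":[0,0,-0.0015],"yaw":0},
    {"offset":[0,0,-0.003],"yaw":0},
    {"offset":[0,0,-0.003],"yaw":0},
  ],
)

```text
time_s: 15.7
eef_pos: [608.5, 164.9, 61.3]
ee_rot: [0.505, -0.504, -0.497, 0.495]
force: [-8.2, -0.2, 3.1]
grip_width: 0.526
```

```bash
python3 -c "
from go import *
loc(SA); s,R=st(); print(s['wrist_torque'])"
```

```text
t 15.7 loc [-3.68  0.18 61.25] yaw -0.0006 F loc [-8.23 -0.38  3.15] w 0.526
[ 0.0488604   1.29264941 -0.0019806 ]
```

>>> jog_arm(
  targets=[
    {"offset":[0,0,-0.0015],"yaw":0},
    {"offset":[0,0,-0.003],"yaw":0},
    {"offset":[0,0,-0.003],"yaw":0},
  ],
)

```text
time_s: 15.95
eef_pos: [610.7, 164.9, 61.3]
ee_rot: [0.505, -0.503, -0.496, 0.496]
force: [-8.0, 0.2, 3.5]
grip_width: 0.526
```

>>> jog_arm(
  targets=[
    {"offset":[0,0,-0.0015],"yaw":0},
    {"offset":[0,0,-0.003],"yaw":0},
    {"offset":[0,0,-0.003],"yaw":0},
  ],
)

```text
time_s: 16.2
eef_pos: [612.9, 164.9, 61.4]
ee_rot: [0.506, -0.502, -0.495, 0.496]
force: [-9.3, -0.0, 4.2]
grip_width: 0.527
```

```bash
python3 -c "
from go import *
loc(SA); s,R=st(); print(s['wrist_torque'])
c=ctrl.capture('top'); im=c['img'][130:215,150:210,::-1];cv2.imwrite('pics/k.png',cv2.resize((255*(im/255.)**.5).astype(np.uint8),None,fx=7,fy=7,interpolation=2));
c=ctrl.capture('side'); cv2.imwrite('pics/j3.png',cv2.resize(c['img'][100:220,200:360,::-1],None,fx=5,fy=5,interpolation=2));loc(SA)"
```

```text
t 16.2 loc [ 0.69  0.16 61.35] yaw -0.0002 F loc [-9.34 -0.2   4.21] w 0.527
[0.00985218 1.42852579 0.06244226]
t 16.3 loc [ 0.69  0.14 61.36] yaw -0.0003 F loc [-8.36  0.7   3.3 ] w 0.532
```

View pics/j3.png

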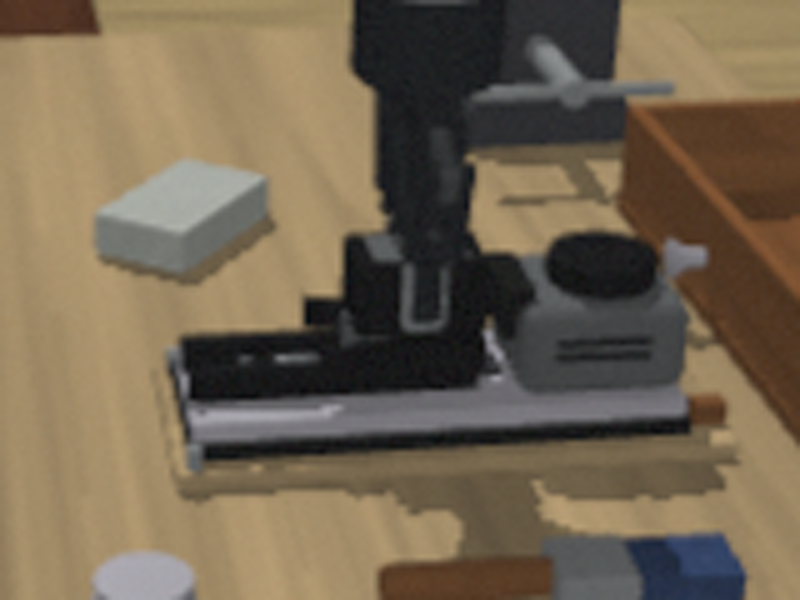

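View pics/k.png

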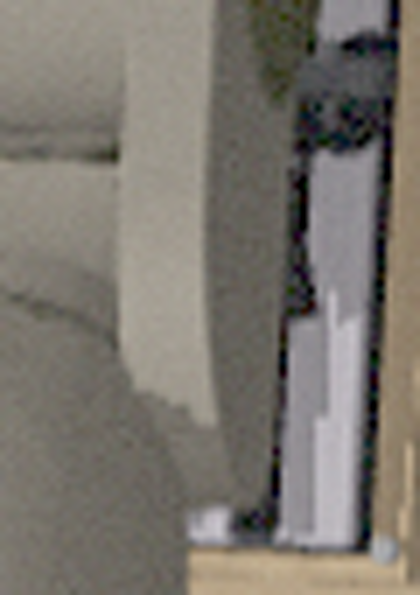

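>>> jog_arm(
  targets=[
    {"offset":[0,0,-0.001],"yaw":0},
    {"offset":[0,0,-0.002],"yaw":0},
    {"offset":[0,0,-0.002],"yaw":0},
  ],
)

```text
time_s: 16.55
eef_pos: [614.0, 164.8, 61.4]
ee_rot: [0.506, -0.502, -0.495, 0.497]
force: [-9.6, -0.1, 3.7]
grip_width: 0.529
```

>>> jog_arm(
  targets=[
    {"offset":[0,0,-0.001],"yaw":0},
    {"offset":[0,0,-0.002],"yaw":0},
    {"offset":[0,0,-0.002],"yaw":0},
  ],
)

```text
time_s: 16.8
eef_pos: [615.1, 164.8, 61.5]
ee_rot: [0.507, -0.501, -0.494, 0.498]
force: [-8.1, 0.8, 3.9]
grip_width: 0.531
```

>>> jog_arm(
  targets=[
    {"offset":[0,0,-0.001],"yaw":0},
    {"offset":[0,0,-0.002],"yaw":0},
    {"offset":[0,0,-0.002],"yaw":0},
  ],
)

```text
time_s: 17.05
eef_pos: [616.2, 164.7, 61.5]
ee_rot: [0.507, -0.501, -0.493, 0.499]
force: [-9.7, 0.1, 3.9]
grip_width: 0.53
```

>>> jog_arm(
  targets=[
    {"offset":[0,0,-0.001],"yaw":0},
    {"offset":[0,0,-0.002],"yaw":0},
    {"offset":[0,0,-0.002],"yaw":0},
  ],
)

```text
time_s: 17.3
eef_pos: [617.4, 164.7, 61.6]
ee_rot: [0.508, -0.5, -0.492, 0.5]
force: [-9.6, 0.1, 3.7]
grip_width: 0.532
```

>>> jog_arm(
  targets=[
    {"offset":[0,0,-0.001],"yaw":0},
    {"offset":[0,0,-0.002],"yaw":0},
    {"offset":[0,0,-0.002],"yaw":0},
  ],
)

```text
time_s: 17.55
eef_pos: [618.4, 164.7, 61.7]
ee_rot: [0.509, -0.499, -0.492, 0.5]
force: [-11.4, 0.4, 3.0]
grip_width: 0.531
```

```bash
python3 -c "
from go import *
loc(SA); s,R=st(); print(s['wrist_torque'],R[:,1])"
```

```text
t 17.55 loc [ 6.21  0.12 61.65] yaw 0.0009 F loc [-11.41   0.25   2.97] w 0.531
[ 0.03754664  1.4691947  -0.0243607 ] [-1.81078683e-02  6.84117128e-04 -9.99835805e-01]
```

```bash
python3 -c "
from go import *
a=[]
for i in range(4):
    c=ctrl.capture('side'); a.append(c['img'].astype(float)); loc(SA)
im=np.mean(a,0)[155:185,225:300,::-1]
cv2.imwrite('pics/l1.png',cv2.resize((255*(im/255.)**.5).astype(np.uint8),None,fx=10,fy=10,interpolation=2))
D=caps('d0.pkl');im=D['side']['img'][155:185,225:300,::-1];cv2.imwrite('pics/l0.png',cv2.resize((255*(im/255.)**.5).astype(np.uint8),None,fx=10,fy=10,interpolation=2))
"
```

```text
t 17.6 loc [ 6.2   0.14 61.64] yaw 0.0009 F loc [-9.34  0.04  3.66] w 0.531
t 17.65 loc [ 6.23  0.13 61.65] yaw 0.0009 F loc [-9.49  0.18  3.58] w 0.525
t 17.7 loc [ 6.22  0.12 61.63] yaw 0.0009 F loc [-9.4  -0.16  3.16] w 0.53
t 17.75 loc [ 6.21  0.12 61.64] yaw 0.0009 F loc [-8.43 -0.21  3.44] w 0.532
```

View pics/l1.png

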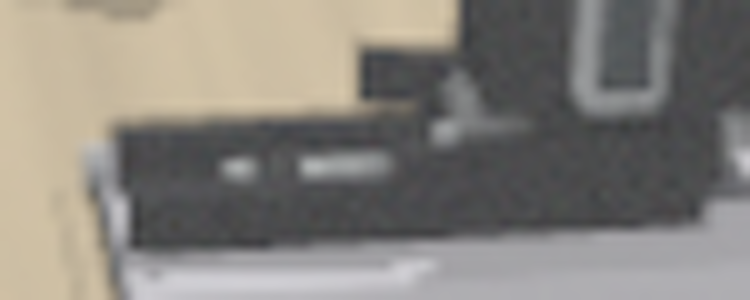

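View pics/l0.png

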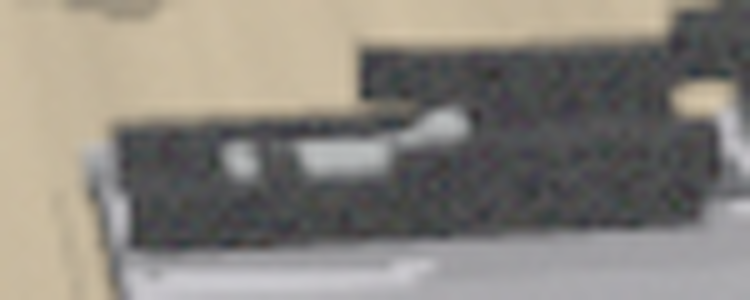

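```bash
python3 -c "
from go import *
D=caps('d0.pkl');c=D['side']
for nm,uv,z in(('tooth right',(225+46.8-.5,155+12.3-.5),50),('tooth right top',(225+46.5-.5,155+11.-.5),52),('foot rear bot',(225+43.-.5,155+14-.5),46)):
    w=unproj(c,[uv],z)[0]; d=w[:2]-np.array(SA[:2]); cs,sn=np.cos(SA[2]),np.sin(SA[2]); print(nm,cs*d[0]+sn*d[1],-sn*d[0]+cs*d[1])
# charger tooth check & where would foot rear corner be
x=project(c,tf(SA,[[6.2-35,-20,46],[6.2-35,-20,54],[6.2-35,20,46],[-25,9,52],[-25,-9,52]])); print(x, (x-[225,155]+.5)*10)
"
```

```text
tooth right -26.658848432338544 6.430247198236005
tooth right top -26.868964900681053 10.180166674465356
foot rear bot -36.83697385648997 5.538746407276897
[[272.21330527 172.70816448]
 [272.32329349 169.92958262]
 [269.57085073 165.96455025]
 [271.77569488 165.66108204]
 [272.98880751 168.67137977]] [[477.13305271 182.08164481]
 [478.23293491 154.29582623]
 [450.70850727 114.6455025 ]
 [472.75694882 111.61082039]
 [484.88807513 141.71379765]]
```

```bash
python3 -c "
from go import *
c=ctrl.capture('side'); r=ctrl.regions_of('side','pack_mid')
for k in r[:2]: print(k['score'],k['box'])
for xc in (-4,-2,0,2,4,6,8):
    P=tf(SA,box(xc-35,xc+35,-23,23,62,102)); uv=project(c,P); rear=project(c,tf(SA,[[xc-35,-23,62],[xc-35,-23,102]])); print(xc,rear.round(1).tolist(), project(c,tf(SA,[[xc+35,-23,102]])).round(1), project(c,tf(SA,[[xc-35,23,102]])).round(1))
im=c['img'][130:185,245:320,::-1];cv2.imwrite('pics/l2.png',cv2.resize((255*(im/255.)**.5).astype(np.uint8),None,fx=10,fy=10,interpolation=2))
"
```

```text
0.6 [268.5, 146.6, 301.7, 167.6]
-4 [[268.7, 167.8], [269.2, 153.5]] [[296.5 152.3]] [[266.2 146.2]]
-2 [[269.5, 167.8], [270.0, 153.4]] [[297.2 152.3]] [[267.  146.2]]
0 [[270.3, 167.8], [270.8, 153.4]] [[298.  152.2]] [[267.7 146.2]]
2 [[271.0, 167.7], [271.6, 153.4]] [[298.8 152.2]] [[268.5 146.1]]
4 [[271.8, 167.7], [272.3, 153.3]] [[299.5 152.2]] [[269.2 146.1]]
6 [[272.6, 167.6], [273.1, 153.3]] [[300.3 152.1]] [[270.  146.1]]
8 [[273.3, 167.6], [273.9, 153.3]] [[301.1 152.1]] [[270.7 146.1]]
```

View pics/l2.png

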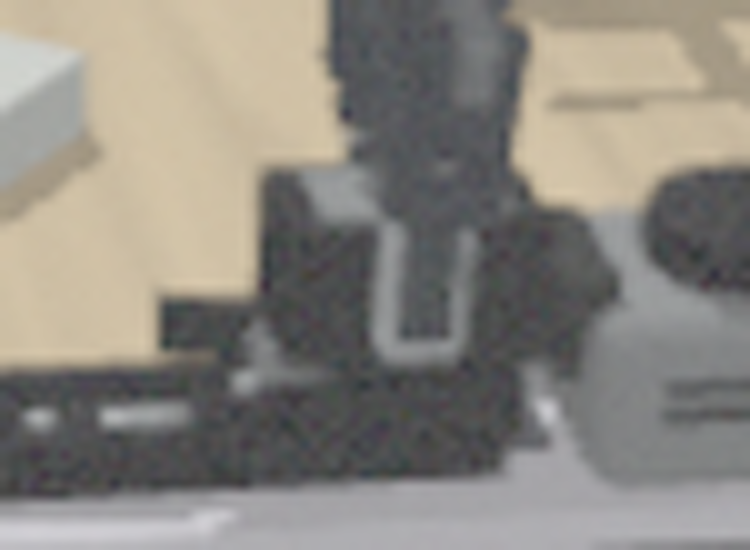

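>>> jog_arm(
  targets=[
    {"offset":[0,0,-0.001],"yaw":0},
    {"offset":[0,0,-0.002],"yaw":0},
    {"offset":[0,0,-0.002],"yaw":0},
  ],
)

```text
time_s: 18.1
eef_pos: [619.5, 164.7, 61.7]
ee_rot: [0.509, -0.499, -0.491, 0.501]
force: [-10.1, 0.1, 3.3]
grip_width: 0.53
```

```bash
cat > w.py <<'E'
from go import *
import sys
loc(SA); F=[]
for i in range(4):
    c=ctrl.capture('side'); F.append(ctrl.sense()["force"])
    if i==0: im=c['img'].astype(float)
    else: im+=c['img']
im/=4
print("Fmean",np.mean(F,0).round(2)); loc(SA)
im=im[155:185,225:300,::-1]
cv2.imwrite(f'pics/{sys.argv[1]}.png',cv2.resize((255*(im/255.)**.5).astype(np.uint8),None,fx=10,fy=10,interpolation=2))
E
python3 w.py m1
```

```text
t 18.1 loc [ 7.27  0.12 61.67] yaw 0.0011 F loc [-10.12  -0.11   3.33] w 0.53
Fmean [-9.99  0.47  3.08]
t 18.3 loc [ 7.25  0.14 61.61] yaw 0.0012 F loc [-9.83  0.92  3.16] w 0.531
```

View pics/m1.png

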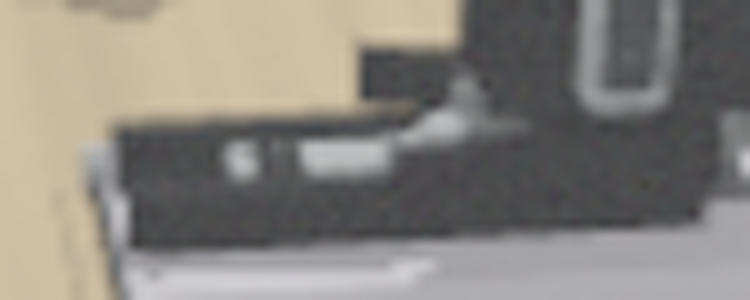

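```bash
python3 -c "
from go import *
D=caps('d0.pkl');a=D['side']['img'].astype(float).mean(2)
b=np.mean([ctrl.capture('side')['img'].astype(float).mean(2) for _ in range(2)],0)
for u in (249,258,262): print(u,a[164:177,u].round().astype(int),b[164:177,u].round().astype(int))
loc(SA)"
```

```text
249 [135 135  86  40  23  79 102 125  85  37  26  17  20] [141 142  90  38  25  84 109 132  88  36  24  26  22]
258 [135 117  64  28  31 115 131 114  61  28  27  24  22] [143 123  69  26  33 121 139 118  66  30  26  22  26]
262 [ 21  51  36  25  44 116 131 100  51  25  20  20  22] [ 24  55  41  26  45 123 139 102  52  26  23  23  22]
t 18.4 loc [ 7.26  0.12 61.62] yaw 0.0011 F loc [-10.42  -0.05   3.55] w 0.53
```

>>> jog_arm(
  targets=[
    {"offset":[0,0,0.0005],"yaw":0},
    {"offset":[0,0,0.001],"yaw":0},
    {"offset":[0,0,0.001],"yaw":0},
  ],
)

```text
time_s: 18.65
eef_pos: [619.0, 164.7, 61.6]
ee_rot: [0.509, -0.499, -0.491, 0.501]
force: [0.3, 0.9, -3.8]
grip_width: 0.526
```

>>> jog_arm(
  targets=[
    {"offset":[0,0,0],"yaw":0},
    {"offset":[0,0,0],"yaw":0},
    {"offset":[0,0,0],"yaw":0},
    {"offset":[0,0,0],"yaw":0},
    {"offset":[0,0,0],"yaw":0},
    {"offset":[0,0,0],"yaw":0},
  ],
  fingers=0.08,
)

```text
time_s: 19.15
eef_pos: [619.1, 164.7, 61.8]
ee_rot: [0.509, -0.499, -0.492, 0.501]
force: [-0.6, -0.5, 0.9]
grip_width: 0.933
```

```bash
python3 w.py m2
```

```text
t 19.15 loc [ 6.91  0.08 61.75] yaw 0.001 F loc [-0.64 -0.55  0.95] w 0.933
Fmean [0.28 0.17 0.13]
t 19.35 loc [ 6.81  0.11 61.64] yaw 0.0011 F loc [0.06 0.17 0.35] w 0.933
```

View pics/m2.png

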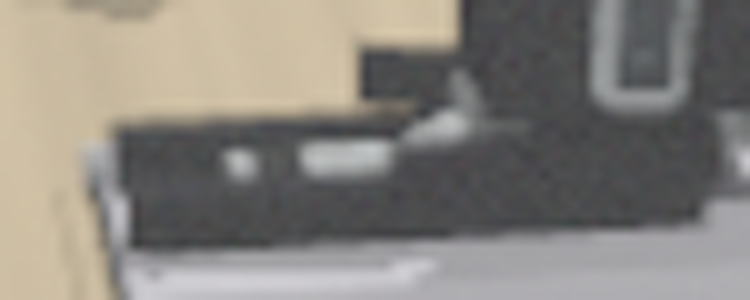

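>>> jog_arm(
  targets=[
    {"offset":[0,-0.01,0],"yaw":0},
    {"offset":[0,-0.03,0],"yaw":0},
    {"offset":[0,-0.06,0],"yaw":0},
    {"offset":[0,-0.09,0],"yaw":0},
    {"offset":[0,-0.12,0],"yaw":0},
    {"offset":[-0.03,-0.15,0],"yaw":0},
    {"offset":[-0.06,-0.16,0.03],"yaw":0},
    {"offset":[-0.1,-0.16,0.06],"yaw":0},
    {"offset":[-0.14,-0.16,0.09],"yaw":0},
    {"offset":[-0.17,-0.16,0.1],"yaw":0},
    {"offset":[-0.17,-0.16,0.1],"yaw":0},
  ],
)

```text
time_s: 20.27
eef_pos: [517.3, -7.5, 224.8]
ee_rot: [0.509, -0.5, -0.49, 0.5]
force: [-0.2, 0.0, 0.0]
grip_width: 0.938
```

```bash
python3 w.py m3; python3 - <<'E'
from go import *
from fit import fit
D={}
for n in ("side","top"):
    D[n]=ctrl.capture(n); r=ctrl.regions_of(n,"pack_mid")
    if r: D[n,"pack_mid"]=r[0]; print(n,r[0]["score"],r[0]["box"])
    cv2.imwrite(f"pics/z_{n}.png",D[n]["img"][:,:,::-1])
    t=ctrl.boxes_of(n,"tin_mid"); print([(x["box"],x["score"]) for x in t[:1]])
for vs in (("top",),("side",)):
    if all((v,"pack_mid") in D for v in vs):
        print(vs,fit(D,"pack_mid",SA,[box(-28,42,-23,23,62,102)],vs), "expect",SA)
a=caps('d0.pkl')['side']['img'].astype(float).mean(2);b=D['side']['img'].astype(float).mean(2)
for u in (249,258,262): print(u,a[164:177,u].round().astype(int),b[164:177,u].round().astype(int))
loc(SA)
E
```

```text
t 20.27 loc [ -92.01 -173.77  224.8 ] yaw -0.0021 F loc [-0.16  0.05  0.05] w 0.938
Fmean [ 0.17 -0.13  0.27]
t 20.47 loc [ -89.49 -169.52  224.01] yaw 0.001 F loc [-0.03 -0.77 -0.19] w 0.935
side 0.57 [272.1, 143.9, 302.4, 167.1]
[([215.7, 210.1, 238.0, 234.7], 0.86)]
top 0.6 [167.7, 127.7, 193.3, 165.2]
[([255.7, 218.5, 278.1, 242.7], 0.69)]
('top',) (array([6.11937430e+02, 1.63899931e+02, 9.17594809e-04]), np.float64(0.04448491155046826)) expect (612.2, 164.7, -0.0165)
('side',) (array([ 6.09852317e+02,  1.68883244e+02, -1.13439674e-01]), np.float64(0.08250860585197935)) expect (612.2, 164.7, -0.0165)
249 [135 135  86  40  23  79 102 125  85  37  26  17  20] [137 138  88  37  27  29  95 116  78  40  27  25  24]
258 [135 117  64  28  31 115 131 114  61  28  27  24  22] [139 120  68  26  25  93 128 115  64  28  23  28  22]
262 [ 21  51  36  25  44 116 131 100  51  25  20  20  22] [ 16  56  43  25  28 119 136  98  49  25  24  22  24]
t 20.77 loc [ -89.75 -169.31  223.29] yaw 0.0023 F loc [ 0.01  0.69 -0.5 ] w 0.94
```

View pics/z_side.png

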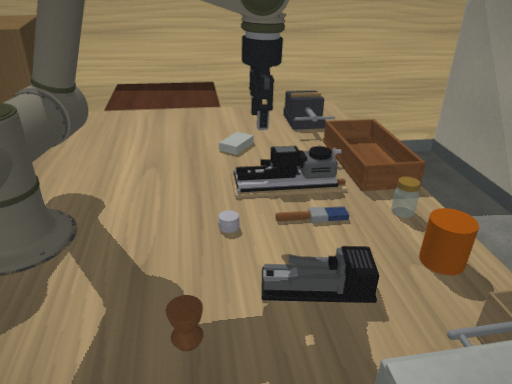

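View pics/z_top.png

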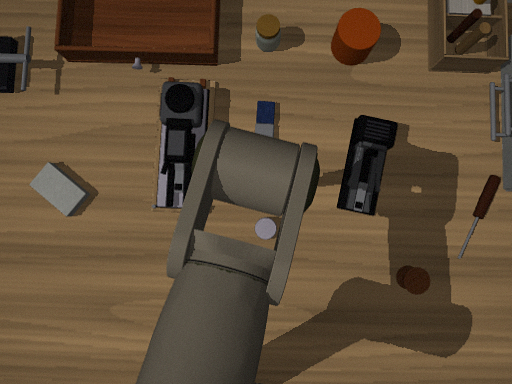

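View pics/m3.png

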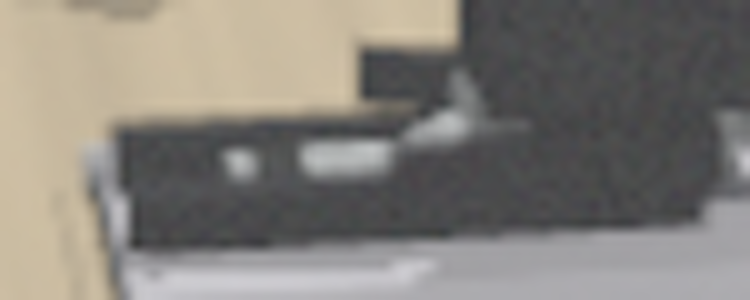

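```bash
python3 -c "
import cv2,numpy as np
im=cv2.imread('pics/z_top.png')[120:215,150:220]; cv2.imwrite('pics/z2.png',cv2.resize((255*(im/255.)**.5).astype(np.uint8),None,fx=6,fy=6,interpolation=2))"
```

```text
(no output)
```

View pics/z2.png

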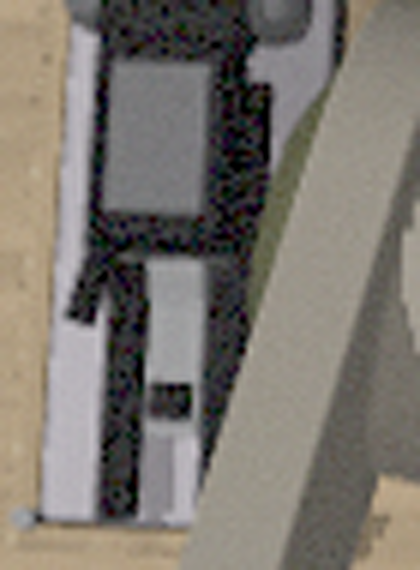

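```bash
python3 - <<'E'
from go import *
b=np.mean([ctrl.capture('side')['img'].astype(float).mean(2) for _ in range(6)],0)
def load(n):
    im=cv2.imread(f'pics/{n}.png').astype(float).mean(2); return cv2.resize(255*(im/255)**2,(75,30),interpolation=cv2.INTER_AREA)
S={n:load(n) for n in('l0','l1','m1','m2','m3')}; S['now']=b[155:185,225:300]
def top(P,u):
    col=P[:,u-225]
    pk=col[12:20].max(); th=pk/2; i=np.argmax(col[12:20])+12
    while col[i]>th: i-=1
    return i+(th-col[i])/(col[i+1]-col[i])+155
for n,P in S.items(): print(n,[round(top(P,u),2) for u in (248,249,256,257,258,259,260,261,262,263,266,268,270)])
E
```

```text
l0 [np.float64(168.59), np.float64(168.72), np.float64(168.47), np.float64(168.47), np.float64(168.41), np.float64(168.37), np.float64(168.37), np.float64(168.4), np.float64(168.29), np.float64(167.77), np.float64(166.68), np.float64(165.51), np.float64(165.33)]Traceback (most recent call last):
  File "<stdin>", line 11, in <module>
  File "<stdin>", line 9, in top
IndexError: index -31 is out of bounds for axis 0 with size 30
```

```bash
python3 - <<'E'
from go import *
b=np.mean([ctrl.capture('side')['img'].astype(float).mean(2) for _ in range(4)],0)
def load(n):
    im=cv2.imread(f'pics/{n}.png').astype(float).mean(2); return cv2.resize(255*(im/255)**2,(75,30),interpolation=cv2.INTER_AREA)
S={n:load(n) for n in('l0','l1','m1','m2','m3')}; S['now']=b[155:185,225:300]
def top(P,u):
    col=P[:,u-225]
    th=55; i=np.argmax(col[12:20])+12
    while col[i]>th and i>1: i-=1
    return float(round(i+(th-col[i])/(col[i+1]-col[i])+155,2))
for n,P in S.items(): print(n,[top(P,u) for u in (248,249,256,257,258,259,260,261,262,263,266,268,270)])
E
```

```text
l0 [168.6, 168.61, 168.32, 168.32, 168.27, 168.22, 168.22, 168.25, 168.14, 167.96, 166.94, 165.41, 165.22]
l1 [170.33, 170.31, 170.05, 170.05, 169.87, 169.8, 169.78, 169.77, 169.82, 170.5, 154.1, 166.99, 165.65]
m1 [168.56, 168.52, 168.29, 168.28, 168.23, 168.19, 168.2, 168.18, 168.1, 167.84, 166.83, 165.41, 164.05]
m2 [169.34, 169.37, 168.48, 168.43, 168.44, 168.41, 168.35, 168.3, 168.29, 168.44, 166.92, 165.9, 165.04]
m3 [169.36, 169.39, 168.52, 168.46, 168.43, 168.42, 168.34, 168.32, 168.33, 168.45, 166.96, 165.92, 165.07]
now [169.35, 169.39, 168.5, 168.45, 168.46, 168.46, 168.36, 168.33, 168.35, 168.44, 166.92, 166.01, 165.08]
```

```bash
python3 - <<'E'
from go import *
D=caps('d0.pkl');c=D['side']
for x in (-80,-55,-45):
    for z in (44,42,38): print(x,z,project(c,tf(SA,[[x,9.5,z],[x,0,z],[x,-9.5,z]])).round(2).tolist())
print("near runner inner edge",project(c,tf(SA,[[-80,-10.5,46],[-55,-10.5,46]])).round(2).tolist(),"far",project(c,tf(SA,[[-80,10.5,46],[-55,10.5,46]])).round(2).tolist())
n=ctrl.capture('side'); 
for nm,q in(("start",c),("now",n)):
    im=q['img'][255:285,255:330,::-1]; cv2.imwrite(f'pics/c_{nm}.png',cv2.resize((255*(im/255.)**.5).astype(np.uint8),None,fx=10,fy=10,interpolation=2))
    a=q['img'].astype(float).mean(2)
    for u in (270,276,282,288): print(nm,u,a[264:280,u].astype(int).tolist())
E
```

```text
-80 44 [[251.03, 169.31], [251.51, 170.92], [252.0, 172.56]]
-80 42 [[251.03, 169.99], [251.51, 171.61], [251.99, 173.25]]
-80 38 [[251.01, 171.35], [251.49, 172.98], [251.98, 174.62]]
-55 44 [[260.44, 168.85], [260.99, 170.45], [261.54, 172.08]]
-55 42 [[260.42, 169.53], [260.97, 171.14], [261.53, 172.77]]
-55 38 [[260.39, 170.89], [260.94, 172.5], [261.49, 174.14]]
-45 44 [[264.18, 168.67], [264.76, 170.27], [265.34, 171.89]]
-45 42 [[264.16, 169.35], [264.74, 170.95], [265.32, 172.58]]
-45 38 [[264.12, 170.7], [264.7, 172.31], [265.28, 173.95]]
near runner inner edge [[252.06, 172.04], [261.62, 171.56]] far [[250.99, 168.46], [260.39, 168.0]]
start 270 [101, 90, 91, 90, 76, 79, 46, 27, 29, 26, 28, 27, 104, 94, 91, 90]
start 276 [105, 90, 90, 90, 76, 67, 121, 134, 132, 131, 132, 133, 122, 96, 90, 91]
start 282 [111, 92, 91, 92, 81, 68, 120, 131, 133, 130, 131, 133, 128, 99, 90, 90]
start 288 [107, 93, 90, 89, 86, 69, 116, 131, 131, 128, 131, 130, 132, 97, 91, 90]
now 270 [103, 93, 93, 92, 78, 81, 46, 25, 29, 30, 30, 26, 104, 97, 93, 93]
now 276 [106, 92, 93, 92, 77, 66, 124, 135, 132, 134, 136, 136, 128, 99, 91, 92]
now 282 [115, 94, 95, 93, 80, 69, 124, 134, 135, 134, 134, 137, 133, 100, 93, 92]
now 288 [73, 61, 59, 61, 61, 65, 94, 107, 129, 133, 112, 118, 111, 71, 60, 71]
```

View pics/c_start.png

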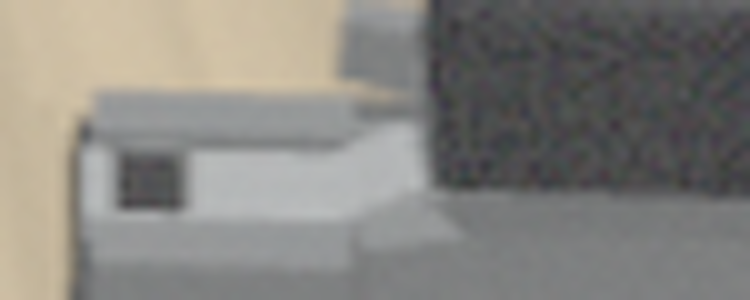

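View pics/c_now.png

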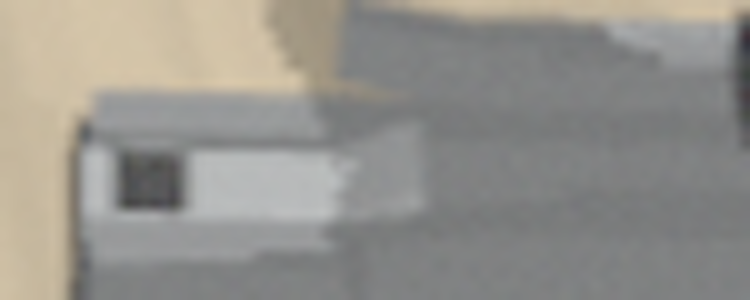

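```bash
python3 - <<'E'
from go import *
D=caps('d0.pkl'); a=D['top']['img'].astype(float).mean(2)
b=np.mean([ctrl.capture('top')['img'].astype(float).mean(2) for _ in range(4)],0); a4=np.load('topavg.npy')
for v in (172,178,182,184,186,188,189,190,191,192,194): print(v,a4[v,170:186].round().astype(int).tolist(),b[v,170:186].round().astype(int).tolist())
s0=D['side']['img'].astype(float).mean(2); s1=np.mean([ctrl.capture('side')['img'].astype(float).mean(2) for _ in range(4)],0)
for v in range(166,175): print(v,s0[v,244:272].round().astype(int).tolist(),'\n   ',s1[v,244:272].round().astype(int).tolist())
E
```

```text
172 [4, 8, 6, 3, 34, 87, 96, 94, 90, 93, 93, 95, 98, 73, 26, 8] [7, 7, 11, 3, 9, 92, 104, 103, 97, 99, 101, 102, 105, 91, 31, 7]
178 [8, 10, 9, 1, 69, 94, 98, 94, 93, 95, 96, 99, 100, 67, 20, 5] [9, 11, 11, 0, 46, 94, 102, 100, 99, 99, 103, 103, 107, 71, 23, 7]
182 [11, 8, 10, 1, 85, 92, 92, 95, 96, 97, 98, 99, 100, 50, 14, 8] [9, 12, 10, 1, 92, 97, 105, 106, 103, 101, 105, 108, 109, 54, 13, 8]
184 [8, 12, 10, 9, 35, 16, 4, 3, 6, 5, 5, 2, 57, 47, 14, 9] [12, 6, 4, 2, 46, 19, 5, 7, 3, 2, 4, 1, 71, 44, 12, 12]
186 [8, 9, 6, 16, 28, 14, 11, 11, 14, 9, 7, 5, 77, 44, 13, 6] [10, 10, 10, 9, 40, 22, 7, 13, 12, 7, 7, 4, 85, 48, 13, 11]
188 [9, 9, 7, 31, 30, 7, 8, 8, 7, 6, 4, 10, 72, 35, 11, 12] [8, 11, 6, 16, 27, 12, 7, 8, 10, 5, 7, 7, 81, 35, 10, 14]
189 [8, 4, 3, 36, 37, 25, 28, 26, 13, 14, 13, 31, 60, 30, 10, 8] [11, 11, 7, 21, 47, 31, 28, 27, 18, 14, 13, 21, 76, 35, 10, 12]
190 [12, 9, 2, 47, 68, 72, 72, 70, 60, 60, 63, 69, 67, 35, 13, 8] [9, 11, 3, 20, 79, 80, 75, 75, 67, 63, 65, 75, 70, 34, 14, 5]
191 [9, 8, 1, 50, 89, 94, 100, 98, 96, 96, 97, 98, 70, 29, 11, 4] [10, 13, 5, 17, 88, 100
[... 1790 characters left out ...]
[23, 20, 27, 35, 69, 85, 60, 28, 26, 26, 26, 41, 67, 69, 61, 63, 62, 55, 51, 41, 26, 19, 22, 19, 17, 20, 20, 21] 
    [22, 25, 27, 37, 72, 79, 54, 28, 28, 27, 30, 53, 73, 71, 64, 64, 65, 57, 50, 41, 26, 22, 20, 22, 21, 22, 23, 21]
173 [26, 25, 26, 25, 34, 37, 34, 30, 20, 25, 21, 30, 29, 25, 28, 29, 28, 23, 25, 26, 23, 19, 22, 19, 26, 16, 24, 18] 
    [28, 26, 28, 29, 35, 36, 33, 28, 31, 26, 28, 30, 27, 29, 27, 30, 28, 27, 28, 26, 23, 22, 22, 24, 21, 22, 24, 22]
174 [25, 26, 23, 25, 26, 26, 17, 24, 22, 22, 28, 22, 21, 26, 27, 24, 23, 25, 20, 20, 24, 18, 24, 17, 18, 21, 20, 20] 
    [28, 24, 28, 27, 28, 26, 24, 27, 24, 25, 27, 25, 24, 24, 25, 21, 23, 22, 24, 23, 22, 21, 21, 22, 22, 20, 21, 22]
```

```bash
python3 -c "
from rig import ctrl
print(ctrl.finish_job())"
```

```text
the job is handed in; nothing more can be done
None
```

The pack is in the sander's rail with the catch up behind it, and I handed the job in at about 22 s of robot time. No verdict was reported.

**What I did:** I pressed the charger tab with one fingertip at about 2 N and the pack sprang back to about x -20. I slid it out, lifted it off and set it on the sander's runners. I then pushed it in with about 8 to 11 N until the catch came up. I stopped there without feeling the buffer: the force never rose clearly above the ejector's. Then I eased back, let go and moved the arm clear.

**Last checks:**
- **Holding:** the push force fell to about 0 when I eased back 1 mm, so the catch holds the pack.
- **Position:** at the last grip the fingers stood at about x +7 and y +0.1 mm in the sander's frame. The top camera fit of the released pack agrees within about 1 mm, apart from about 1° in yaw. The side camera fit was worse, about 4 mm and 0.1 rad off in yaw, and I set it aside.
- **Tin:** it shows in the same place to within about 2 to 3 pixels.
- **Robot:** the arm and gripper touch nothing.

**Checks that disagreed:**
- **Catch:** right after the click the sander's tab looked exactly as it did at the start. After release it sits slightly lower. Most of the plate suggests about 0.6 to 0.8 mm, but one small spot near its end and the tooth top suggested up to about 2.5 mm. I put that down to shadow and took the catch to be within the 2 mm limit, but could not confirm it.
- **Fingertips:** the real fingertips stood about 25 mm farther back than the interface text says. I set heights from contact and the pictures instead.

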